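# Fetch the bearing block from behind two containers and clamp it in the vise

### The arm

A 6-joint arm with a two-finger parallel gripper is mounted at the origin on the work surface; the furniture and walls round the work are solid. World frame = base frame: x ahead of the robot, y to its left, z up, the work surface at z = 0. Lengths are in m, angles in rad, forces in N, time in s.
With the tool pointing down it reaches from about 0.35 to 0.975 m from the base axis. Payload 4.9 kg.
Tool frame: the origin (TCP) lies at the very end of the fingers, on their centre line; the grasp point (between the pads) lies 19 mm behind it; x points along the fingers, y is the direction in which the jaws open and shut, and the axes are right-handed (so a half turn about x gives the same grasp; the last joint's range is limited). The gripper opens to 85 mm and grips with 20 to 120 N. Pads are 22 mm wide; open, the fingers measure 114 mm over their backs; the gripper's body (76 mm by 85 mm) begins 54 mm behind the grasp point. The pads swing forward as they close: fully open they stand 13 mm farther back than shut.
Start: joints at [-1.306, 0.053, 1.613, -0, 1.476, -0.119], TCP at [0.234, -0.58, 0.231] pointing down, gripper open.
Joint ranges: [-3.01, 3.01], [-1.01, 2.22], [0.06, 2.58], [-1.02, 4.17], [0.09, 2.62], [-3.14, 3.14]. Speed limits (rad/s): [2.57, 2.57, 3.14, 3.14, 3.14, 3.14].

### API

Orientations are given as a rotation vector (axis times angle).
In Python, from station import ctrl gives the robot as it stands. The module is installed in compiled form; this text tells all that it offers.
- The arm moves only by the shell command python3 -m handwheel 'ROWS' [FORCE]. ROWS is JSON, one flat list of numbers, 7 for each row, row after row: the opening, from 0 (shut) to 1 (fully open), then the shift along the tool's x, y, z in m, then the turn, a rotation vector about the tool's x, y, z in degrees. A call has 1 to 12 rows; each row is the pose to reach, as a shift and turn from the pose commanded when the call began, along the tool's axes at that moment; what a row does not reach only later rows make up. A row lasts 1/12 s, in which the tool goes at most 41.7 mm and 7.16 degrees, less where a joint would pass 70% of its speed; a pose out of reach is approached as far as the arm can. A call with a gripper value outside its range is refused whole. The fingers move at their own pace and stop on an object; FORCE is the grip in N (left out, the last holds). Time passes only in rows, so rows that repeat a pose let the fingers close. It gives the time, the measured TCP pose, the force and the opening at its end, in the units of the state.
- ctrl.get_obs(): the state, without advancing time (a new reading comes with each control period).
- ctrl.get_image(name): name is "side" or "top" or "wrist"; returns (picture, depth): 400x640x3 uint8, blue, green, red; 400x640 float32, m along the optical axis (not along the pixel's ray), 0 where there is no reading.
- ctrl.camera_params(name): a dict with "fov_y" (degrees; the focal length in pixels is half the picture's height over the tangent of half this angle, whatever the lens; pixels are square), "cx", "cy" (the principal point, pixels), "R" (3x3) and "t" (3): a world point X has camera coordinates R X + t; the wrist camera has in their place "hand_eye" (4x4, takes a point from camera to tool coordinates, whose origin is the TCP and whose axes are the tool frame's). Camera axes: x right, y down, z forward; pixel columns grow to the right and rows downward; lengths in m; the calibration is good to about 2 mm. The wrist camera is an equidistant fisheye: a pixel r from the principal point sees the ray r / f radians off the axis. A picture is of the moment at which its call begins: read the wrist's pose just before it. camera_params takes no time and is no camera call.
- ctrl.finish_job(): hands the job in, once; it reports no verdict.
The state is a dict: "t": time; "q": joint angles; "dq": joint speeds; "effort": joint torques, N m; "tool_pos": TCP position; "tool_rot": TCP orientation; "contact_force": force on the tool from outside, world axes, zero at the start; "wrist_torque": the same for the moment, N m; "opening": finger opening in m.
Only numpy, scipy, OpenCV 4.12 (cv2) and the standard library are available. Lean on these libraries where they do the work, as an engineer would, in place of code of your own. Each camera call takes 0.05 s, during which the arm holds its last target.

### The job

The bearing block I want to work on is at the back of the wooden stock tray, behind the canister and the jar. First stand both containers on the black side mat, then move the block into the vise - resting on its two parallels, centred along the jaws and tight against the fixed jaw - and push the sliding jaw home on it; only then put the canister and the jar back in the tray, each on the pad it came from. Keep both containers upright throughout and leave the cork block and the brush alone.

Things in the scene. Friction and masses are not known exactly. Their poses are not given: they have to be found in the camera images.
- stock_tray: fixed shallow wooden tray, 135 (x) x 200 (y) mm, floor at z = 8 mm, lips 6 mm wide up to z = 16 mm. Origin at the centre of its underside; -x side faces the robot. Two flush black rubber discs, 62 mm across, at x = -30, y = +42 and -42 mm are the container places (which is on which varies); the bearing block stands behind them at x = +21 mm, long side along y.
- canister: loose straight aluminium canister, upright, 54 mm diameter up to 108 mm, then a short shoulder and a narrow black cap, 138 mm tall in all; 0.25 kg or so. Origin at the centre of its underside, z up its axis. Starts in the tray; must return to where it was.
- jar: loose straight grey plastic jar with a black ribbed lid, upright, 54 mm diameter over its whole height of 115 mm; 0.22 kg or so. Origin at the centre of its underside, z up its axis. Starts in the tray; must return to where it was.
- bearing_block: loose rectangular aluminium block, 30 (x, thickness) x 100 (y, length) x 50 (z, height) mm, with a dark round bore drawn in its two large faces and two screw holes in its top; about 0.35 kg. Origin at the centre of its underside. It may face either way in the vise. Gripped across its thickness in its upper half it clears the vise jaws.
- side_mat: fixed black rubber mat, 90 (x) x 200 (y) x 4 mm, flat on the bench, the side area for the containers. Origin at the centre of its underside; top at z = 4 mm.
- vise: fixed grey machine vise, base 165 x 92 x 16 mm. Origin on its underside; x points from the sliding to the fixed jaw, y along the jaws. Fixed jaw: face at x = +50, y -46 to +46, top z = 46 mm. Two fixed steel parallels (8 mm wide, x -10 to +50, at y = +28 and -28, tops z = 28 mm) carry the block, its thickness along x. Clamped, the block's origin is at x 35, y 0, z 28 mm.
- vise_jaw (a joint): travel of the sliding jaw along the vise's +x, m. 0 = fully open; gap between jaw faces = 0.060 - value (0.030 when closed on the block). Starts at 0 to 0.012. No screw: push it home against about 7 N of friction; it pushes the block along too and stays where it is left. Its top is at z = 46 mm, its face 49 mm ahead of the tab's centre.
- jaw_tab (a point): point in the upright black tab of the sliding jaw by which it is pushed or pinched; moves with the jaw. The tab is 14 mm (vise x) by 30 mm (vise y) and rises from z = 25 to 80 mm; this point is on its centreline at z = 66 mm, so the face to push on lies 7 mm to the vise's -x side.
- cork_block: bystander: loose brown cork sanding block, 64 x 107 x 35 mm, lying on the bench near the robot. Origin at the centre of its underside. Do not disturb.
- bench_brush: bystander: loose black bristle brush, 46 x 105 x 34 mm, lying on the bench near the robot. Origin at the centre of its underside. Do not disturb.
Not all that is in view belongs to the job. Leave any blue or green look-alike of the bearing_block alone. Leave any yellow look-alike of the canister alone.

How it is judged:
By the outcome, as a careful person would: the job done as asked, in the order asked, and still so for the second after the job is handed in, with the robot touching nothing.
It also fails if it takes over 144 s, if anything falls off the work surface, if the arm or the gripper's body presses on something with over 40 N, if the wrist force passes 120 N, or if a joint passes its speed limit or range.

## Working session

There is one attempt and no reset: what is moved stays moved. The work goes in short steps, Python scripts to look and compute and a shell command to move; the robot and the scene stay as the last step left them, time stands still between calls to the robot, and variables do not carry over. Pictures are saved under pics/ and viewed, and the job is handed in when it is done.

```bash
mkdir -p pics; ls
python3 - <<'E'
from station import ctrl
import cv2
o=ctrl.get_obs();print({k:(v.round(3).tolist() if hasattr(v,'round') and hasattr(v,'tolist') else v) for k,v in o.items()})
for n in ("side","top","wrist"):
    p=ctrl.camera_params(n);print(n,p)
    im,d=ctrl.get_image(n);cv2.imwrite(f'pics/{n}0.png',im)
    import numpy as np;np.save(f'pics/{n}0.npy',d)
E
```

```text
pics
{'t': 0.0, 'q': [-1.306, 0.053, 1.614, -0.0, 1.476, -0.119], 'dq': [0.0, -0.001, -0.002, -0.002, 0.0, -0.002], 'effort': [0.0, -39.369, -37.017, -0.0, 0.007, -0.0], 'tool_pos': [0.234, -0.579, 0.23], 'tool_rot': [2.012, 0.393, -2.012], 'contact_force': [-0.075, 0.039, -0.391], 'wrist_torque': [-0.01, -0.019, -0.061], 'opening': 0.08536626066063778}
side {'fov_y': 49.97915150021785, 'cx': 327.31848560068846, 'cy': 192.05777874121068, 'R': array([[ 0.99931331,  0.03507368, -0.01194773],
       [ 0.00528212, -0.45400736, -0.89098227],
       [-0.03667439,  0.89030734, -0.45388086]]), 't': array([-0.36846415,  0.02193891,  1.64320084])}
top {'fov_y': 49.97958551414908, 'cx': 324.16493243942796, 'cy': 204.95539846734843, 'R': array([[-0.09743948, -0.99524094,  0.00100769],
       [-0.97345529,  0.09509575, -0.20818645],
       [ 0.20709985, -0.02126652, -0.97808864]]), 't': array([-0.06837271,  0.37653761,  1.38988804])}
wrist {'fov_y': 65.70646984690485, 'cx': 314.78565753708375, 'cy': 199.6236902699776, 'hand_eye': array([[-1.62320931e-03, -2.81087017e-01,  9.59680913e-01,
        -1.42135402e-01],
       [ 9.99998406e-01,  2.57933039e-04,  1.76695017e-03,
         4.49299715e-04],
       [-7.44200169e-04,  9.59682251e-01,  2.81086150e-01,
        -7.08615989e-02],
       [ 0.00000000e+00,  0.00000000e+00,  0.00000000e+00,
         1.00000000e+00]])}
```

View pics/side0.png

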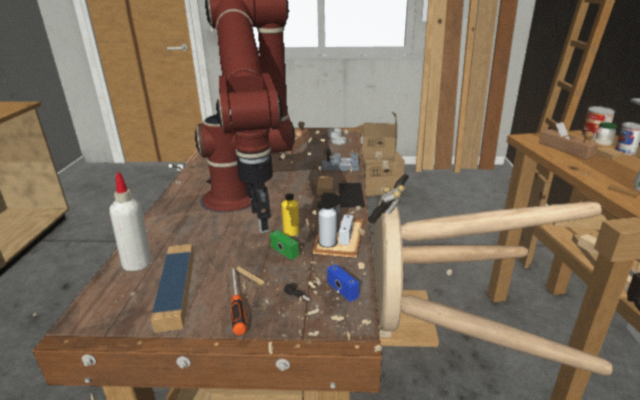

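View pics/top0.png

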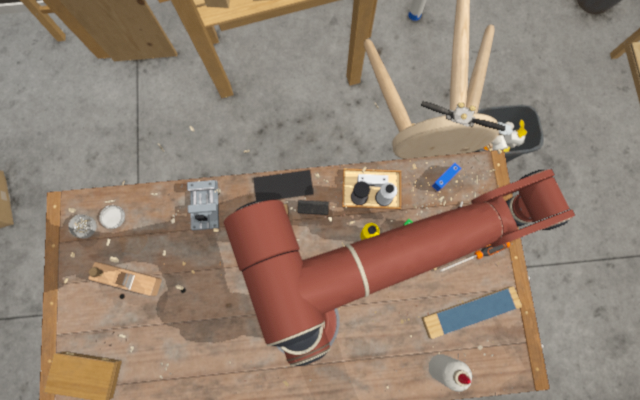

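View pics/wrist0.png

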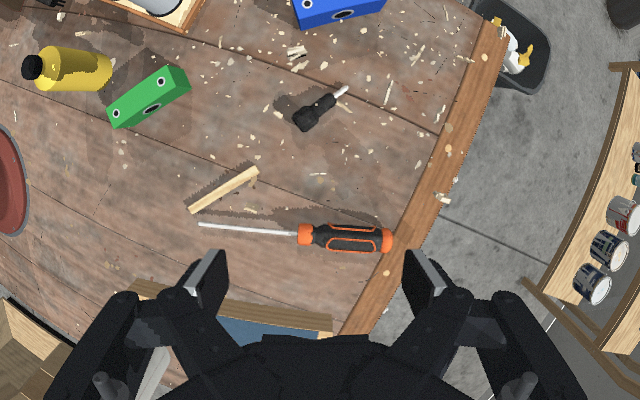

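```bash
cat > h.py <<'E'
from station import ctrl
import cv2, numpy as np
from scipy.spatial.transform import Rotation as Ro
def cloud(n,d,o=None):
    p=ctrl.camera_params(n); f=200/np.tan(np.radians(p['fov_y'])/2)
    v,u=np.mgrid[0:400,0:640].astype(float)
    x=(u-p['cx'])/f; y=(v-p['cy'])/f
    if n=='wrist':
        r=np.hypot(x,y)+1e-9; s=np.tan(np.minimum(r,1.5))/r; x=x*s;y=y*s
    P=np.stack([x*d,y*d,d],-1)
    if n=='wrist':
        H=p['hand_eye']; P=P@H[:3,:3].T+H[:3,3]
        R=Ro.from_rotvec(o['tool_rot']).as_matrix()
        P=P@R.T+np.array(o['tool_pos'])
    else: P=(P-p['t'])@p['R']
    P[d<=0]=np.nan
    return P
def snap(n,name):
    o=ctrl.get_obs(); im,d=ctrl.get_image(n); np.save(f'pics/{name}.npy',d); cv2.imwrite(f'pics/{name}.png',im)
    return im,d,cloud(n,d,o),o
def crop(im,u0,v0,u1,v1,k,name): cv2.imwrite(f'pics/{name}.png',cv2.resize(im[v0:v1,u0:u1],None,fx=k,fy=k,interpolation=cv2.INTER_CUBIC))
E
python3 - <<'E'
from h import *
im=cv2.imread('pics/top0.png');crop(im,180,150,420,250,3.3,'t0c')
im2=cv2.imread('pics/side0.png');crop(im2,250,120,430,310,3,'s0c')
P=cloud('top',np.load('pics/top0.npy'))
for u,v in [(372,180),(359,193),(388,193),(371,230),(204,205),(283,185),(313,207),(448,176),(380,205),(345,173),(400,173),(398,209),(345,207),(408,222)]: print(u,v,P[v,u].round(3))
P=cloud('side',np.load('pics/side0.npy'))
for u,v in [(328,225),(345,230),(380,170),(380,140),(343,160),(350,195),(325,185),(330,135),(290,215),(390,200)]: print('s',u,v,P[v,u].round(3))
E
```

```text
372 180 [ 0.433 -0.271  0.059]
359 193 [ 0.378 -0.216  0.122]
388 193 [ 0.369 -0.307  0.123]
371 230 [ 0.256 -0.238  0.134]
204 205 [0.406 0.293 0.043]
283 185 [0.46  0.029 0.002]
313 207 [ 0.366 -0.067  0.036]
448 176 [ 0.424 -0.527  0.052]
380 205 [ 0.356 -0.295  0.009]
345 173 [ 0.481 -0.188  0.006]
400 173 [ 0.459 -0.376  0.019]
398 209 [ 0.338 -0.356 -0.   ]
345 207 [ 0.361 -0.175  0.006]
408 222 [ 0.282 -0.373  0.05 ]
s 328 225 [ 0.384 -0.339  0.089]
s 345 230 [ 0.435 -0.321  0.06 ]
s 380 170 [ 0.706  1.538 -0.568]
s 380 140 [ 0.699  1.571 -0.34 ]
s 343 160 [0.427 0.331 0.019]
s 350 195 [0.455 0.018 0.006]
s 325 185 [0.359 0.035 0.039]
s 330 135 [0.359 0.67  0.016]
s 290 215 [ 0.261 -0.269  0.082]
s 390 200 [ 0.538 -0.548  0.286]
```

View pics/t0c.png

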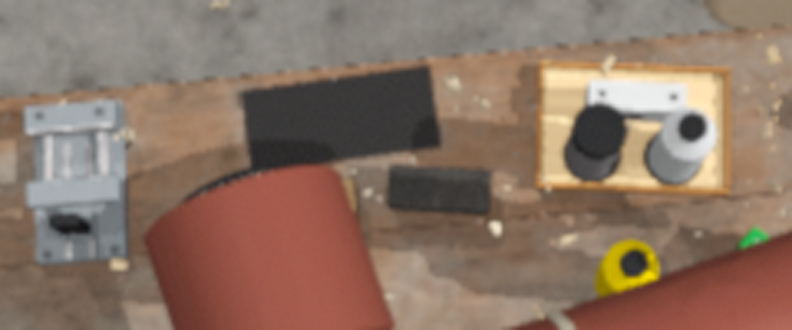

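View pics/s0c.png

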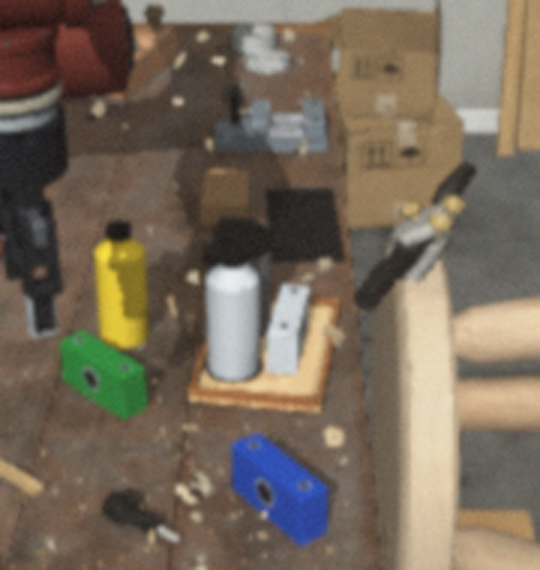

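Run:
```python
from h import *
for n in ('top','side'):
    P=cloud(n,np.load(f'pics/{n}0.npy')).reshape(-1,3)
    X,Y,Z=P.T
    print('==',n)
    fl=(X>0.3)&(X<.5)&(Y>-.5)&(Y<-.4)&(Z<.02); print('bench z',np.median(Z[fl]),Z[fl].std())
    def rect(m,s):
        q=P[m][:,:2].astype(np.float32)
        if len(q)<8: print(s,len(q));return
        print(s,len(q),'med',np.median(P[m],0).round(4),cv2.minAreaRect(q*1000))
    tr=(X>.28)&(X<.52)&(Y>-.42)&(Y<-.14)
    rect(tr&(Z>.045)&(Z<.066)&(X>.405)&(Y<-.2),'block')
    rect(tr&(Z>.110)&(Z<.135)&(Y>-.26),'jar top')
    rect(tr&(Z>.130)&(Z<.16)&(Y<-.26),'can cap')
    rect(tr&(Z>.085)&(Z<.12)&(Y<-.26),'can shoulder')
    rect((X>.33)&(X<.40)&(Y>-.13)&(Y<0.0)&(Z>.028)&(Z<.045),'brush')
    v=(X>.2)&(X<.55)&(Y>.2)&(Y<.4)
    rect(v&(Z>.038)&(Z<.052),'jaws')
    rect(v&(Z>.07)&(Z<.09),'tab')
    rect(v&(Z>.008)&(Z<.09),'vise')
```

```text
== top
bench z -0.00032451976703382263 0.0037381668324352212
block 260 med [ 0.44   -0.2789  0.0579] ((460.7002258300781, -321.1527099609375), (66.00785827636719, 193.2455291748047), 22.273866653442383)
jar top 240 med [ 0.391  -0.227   0.1219] ((349.3414306640625, -227.773681640625), (140.18621826171875, 52.770992279052734), 1.6113847494125366)
can cap 93 med [ 0.3845 -0.3139  0.1445] ((451.0987548828125, -350.79510498046875), (36.37545394897461, 186.39508056640625), 57.18020248413086)
can shoulder 131 med [ 0.3731 -0.3095  0.1134] ((445.2213134765625, -346.748046875), (52.136268615722656, 199.8153533935547), 60.55656051635742)
brush 403 med [ 0.368  -0.0676  0.0336] ((368.431396484375, -67.19525146484375), (102.4423828125, 46.20404052734375), 81.54730224609375)
jaws 462 med [0.4131 0.2995 0.0451] ((423.8304748535156, 299.6611328125), (93.43314361572266, 135.6405792236328), 88.52780151367188)
tab 43 med [0.3631 0.3018 0.0778] ((363.05279541015625, 300.2756652832031), (27.993675231933594, 14.168828010559082), 83.1595687866211)
vise 1384 med [0.4086 0.2953 0.0238] ((359.8424072265625,
[... 558 characters left out ...]
88867)
can shoulder 207 med [ 0.3838 -0.3336  0.1035] ((443.90545654296875, -353.0898132324219), (47.13427734375, 193.2713623046875), 62.260066986083984)
brush 68 med [ 0.3533 -0.0722  0.0339] ((356.9594421386719, -64.32245635986328), (115.70552062988281, 37.03164291381836), 67.70791625976562)
jaws 129 med [0.4616 0.2868 0.0462] ((422.9365539550781, 296.79278564453125), (95.89539337158203, 130.5720672607422), 88.5027847290039)
tab 15 med [0.3624 0.2872 0.0783] ((362.18011474609375, 296.9059753417969), (8.747509002685547, 31.8852481842041), 1.8723254203796387)
vise 508 med [0.414  0.2753 0.0248] ((411.6230773925781, 294.1943359375), (100.27857971191406, 173.41696166992188), 86.99514770507812)
```

```bash
cat >> h.py <<'E'
def pose():
    o=ctrl.get_obs(); return np.array(o['tool_pos']),Ro.from_rotvec(o['tool_rot']),o
def plan(target,yaw=None):
    """target world TCP; yaw deg = direction of tool y axis in world (None: keep); prints tool shift mm/rotvec"""
    p,R,o=pose(); M=R.as_matrix()
    dx=M.T@(np.array(target)-p)
    print('t',round(o['t'],2),'pos',p.round(4),'F',np.array(o['contact_force']).round(1),'open',round(o['opening'],4),'q',np.round(o['q'],2))
    print('toolx',M[:,0].round(3),'tooly',M[:,1].round(3))
    cur=np.degrees(np.arctan2(M[1,1],M[0,1])); print('cur yaw',round(cur,2))
    rv=np.zeros(3)
    if yaw is None: yaw=cur
    a=np.radians(yaw); y=np.array([np.cos(a),np.sin(a),0]); x=np.array([0,0,-1.]); T=np.stack([x,y,np.cross(x,y)],1)
    rv=np.degrees(Ro.from_matrix(M.T@T).as_rotvec())
    print('shift m',dx.round(4),'rows',np.linalg.norm(dx)/.0417,'rot deg',rv.round(2))
def pix(n,uv,z):
    p=ctrl.camera_params(n); f=200/np.tan(np.radians(p['fov_y'])/2); out=[]
    C=-p['R'].T@p['t']
    for u,v in uv:
        d=p['R'].T@np.array([(u-p['cx'])/f,(v-p['cy'])/f,1]); out.append(C+d*(z-C[2])/d[2])
    return np.array(out)
E
python3 - <<'E'
from h import *
plan([.35,-.27,.33],0)
print(pix('top',[(343.6,168.8),(401.5,170.6),(400.9,207.9),(343,206.7)],.016).round(3))
print(pix('top',[(358.2,174.2),(387.9,175.8)],.058).round(3))
print('mat',pix('top',[(180+243/3.3,150+91/3.3),(180+430/3.3,150+66/3.3),(180+440/3.3,150+146/3.3)],.004).round(3))
E
```

```text
t 0.15 pos [ 0.2339 -0.579   0.2303] F [-0.2  0.1 -0.2] open 0.0854 q [-1.31  0.05  1.61  0.    1.48 -0.12]
toolx [-0.     0.002 -1.   ] tooly [ 0.374 -0.927 -0.002]
cur yaw -68.01
shift m [-0.0992 -0.2432 -0.2234] rows 8.269422410818576 rot deg [-6.801e+01 -6.000e-02  7.000e-02]
[[ 0.494 -0.184  0.016]
 [ 0.468 -0.382  0.016]
 [ 0.338 -0.363  0.016]
 [ 0.361 -0.168  0.016]]
[[ 0.458 -0.228  0.058]
 [ 0.443 -0.326  0.058]]
mat [[ 0.496  0.128  0.004]
 [ 0.504 -0.07   0.004]
 [ 0.417 -0.072  0.004]]
```

Run:
```python
from h import *
plan([.40,-.25,.25],-7.7)
```

```text
t 0.15 pos [ 0.2339 -0.579   0.2303] F [-0.2  0.1 -0.2] open 0.0854 q [-1.31  0.05  1.61  0.    1.48 -0.12]
toolx [-0.     0.002 -1.   ] tooly [ 0.374 -0.927 -0.002]
cur yaw -68.01
shift m [-0.0192 -0.2429 -0.2772] rows 8.851212658715818 rot deg [-6.031e+01 -6.000e-02  8.000e-02]
```

```bash
python3 -m handwheel '[1,-0.01,-0.04,-0.04,-7,0,0, 1,-0.019,-0.08,-0.08,-14,0,0, 1,-0.019,-0.12,-0.12,-21,0,0, 1,-0.019,-0.16,-0.16,-28,0,0, 1,-0.019,-0.2,-0.2,-35,0,0, 1,-0.019,-0.22,-0.23,-42,0,0, 1,-0.019,-0.243,-0.26,-49,0,0, 1,-0.019,-0.243,-0.277,-56,0,0, 1,-0.019,-0.243,-0.277,-60.3,0,0, 1,-0.019,-0.243,-0.277,-60.3,0,0, 1,-0.019,-0.243,-0.277,-60.3,0,0, 1,-0.019,-0.243,-0.277,-60.3,0,0]'
python3 - <<'E'
from h import *
plan([.40,-.25,.25],-7.7)
im,d,P,o=snap('wrist','w1')
im,d,P,o=snap('top','top1')
E
```

```text
t: 1.15
tool_pos: [0.3996, -0.2506, 0.2501]
tool_rot: [1.307, 1.143, -1.308]
contact_force: [-0.0, -0.2, 0.4]
opening: 0.0853
t 1.15 pos [ 0.3996 -0.2506  0.2501] F [-0.  -0.2  0.4] open 0.0853 q [-0.72 -0.34  1.93 -0.    1.55 -0.58]
toolx [-0.001 -0.    -1.   ] tooly [ 0.991 -0.134 -0.001]
cur yaw -7.73
shift m [ 0.0001  0.0003 -0.0007] rows 0.0176063832571868 rot deg [-0.03  0.01  0.04]
```

View pics/w1.png

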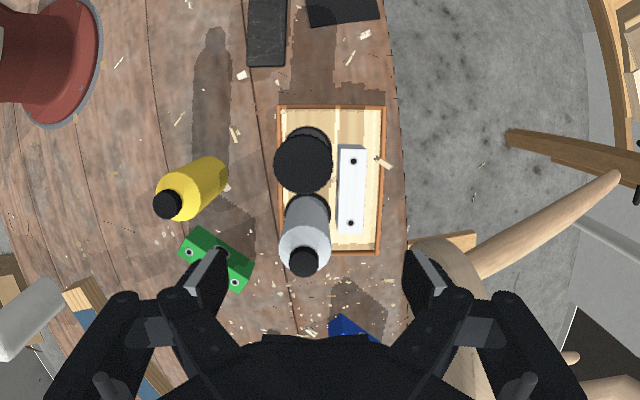

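View pics/top1.png

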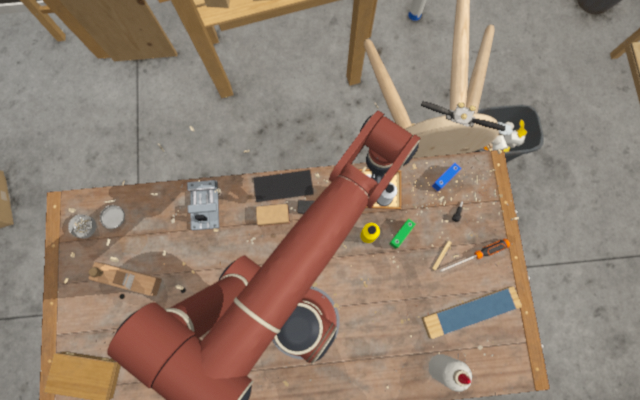

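```bash
python3 - <<'E'
from h import *
im=cv2.imread('pics/w1.png');crop(im,250,90,410,280,3,'w1c')
E
cat >> h.py <<'E'
def wpix(uv,z,o):
    p=ctrl.camera_params('wrist'); f=200/np.tan(np.radians(p['fov_y'])/2); H=p['hand_eye']
    R=Ro.from_rotvec(o['tool_rot']).as_matrix(); t=np.array(o['tool_pos']); C=R@H[:3,3]+t; out=[]
    for u,v in uv:
        x=(u-p['cx'])/f;y=(v-p['cy'])/f;r=np.hypot(x,y)+1e-9
        d=R@H[:3,:3]@np.array([x/r*np.sin(r),y/r*np.sin(r),np.cos(r)]); out.append(C+d*(z-C[2])/d[2])
    return np.array(out)
E
```

```text
(no output)
```

View pics/w1c.png

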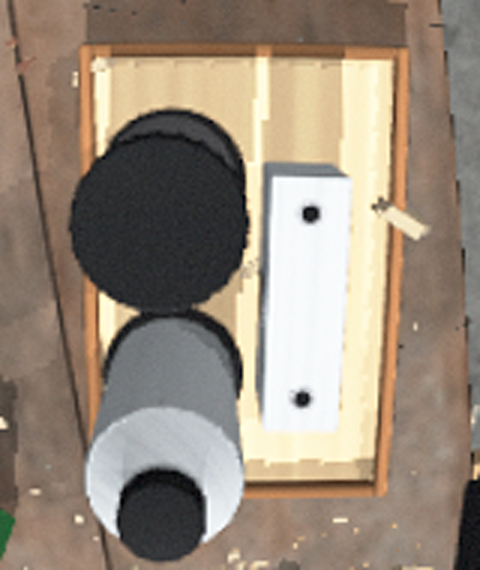

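Run:
```python
from h import *
_,_,o=pose()
c=lambda L:[(250+(a)/3,90+(b)/3) for a,b in L]
tr=wpix(c([(82,45),(409,46),(385,497)]),.016,o); print('tray',tr.round(4))
print('tray c',((tr[0]+tr[2])/2).round(4),'lens',np.linalg.norm(tr[1]-tr[0]),np.linalg.norm(tr[2]-tr[1]),'yaw',np.degrees(np.arctan2(*(tr[1]-tr[0])[[1,0]])),np.degrees(np.arctan2(*(tr[1]-tr[2])[[1,0]]))-90)
b=wpix(c([(268,177),(351,177),(337,431),(261,430)]),.058,o); print('block',b.mean(0).round(4),[np.linalg.norm(b[i]-b[i-1]).round(4) for i in range(4)],np.degrees(np.arctan2(*(b[0]-b[3])[[1,0]]))-90,np.degrees(np.arctan2(*(b[1]-b[2])[[1,0]]))-90)
h=wpix(c([(311,214),(302,399)]),.058,o);print('holes',h.mean(0),np.degrees(np.arctan2(*(h[0]-h[1])[[1,0]]))-90)
print('jar',wpix(c([(159,222)]),.123,o),'can',wpix(c([(162,514)]),.146,o),wpix(c([(165,487)]),.118,o))
T=cv2.imread('pics/top1.png');crop(T,180,150,330,240,5,'t1c')
```

```text
tray [[ 0.3653 -0.1676  0.016 ]
 [ 0.4963 -0.1844  0.016 ]
 [ 0.4694 -0.3826  0.016 ]]
tray c [ 0.4173 -0.2751  0.016 ] lens 0.13210154853900163 0.19994162830536163 yaw -7.328013347924882 -7.7294192699854705
block [ 0.4375 -0.2766  0.058 ] [np.float64(0.0983), np.float64(0.0304), np.float64(0.0995), np.float64(0.03)] -8.181399841843799 -8.419024998415551
holes [ 0.43819096 -0.2768963   0.058     ] -8.654627847741764
jar [[ 0.392153  -0.2260868  0.123    ]] can [[ 0.38155955 -0.30882496  0.146     ]] [[ 0.38095526 -0.31352439  0.118     ]]
```

View pics/t1c.png

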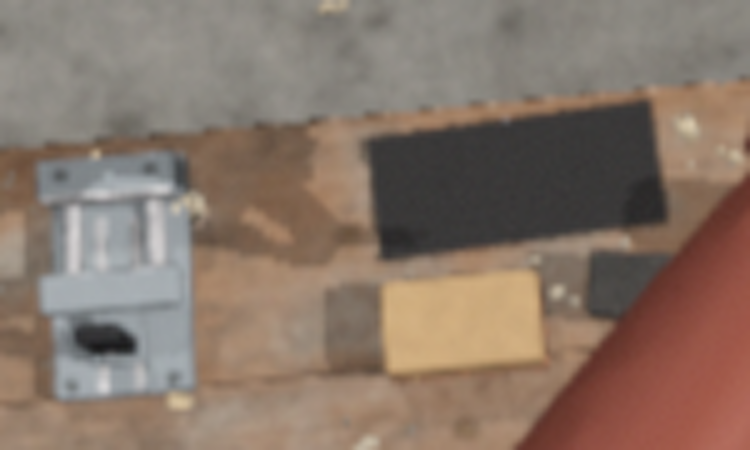

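Run:
```python
from h import *
plan([.3815,-.3125,.079],-8)
m=pix('top',[(180+a/5,150+b/5) for a,b in [(368,143),(650,101),(666,218),(381,258)]],.004);print(m.round(4),m.mean(0))
v=pix('top',[(180+a/5,150+b/5) for a,b in [(38,160),(186,155),(190,398),(55,400)]],.02);print(v.round(4),v.mean(0))
c=pix('top',[(180+a/5,150+b/5) for a,b in [(383,282),(540,270),(545,358),(386,375)]],.035);print('cork',c.round(4))
```

```text
t 1.25 pos [ 0.3992 -0.2515  0.2501] F [-0.7  0.3 -0.8] open 0.0852 q [-0.72 -0.34  1.93 -0.    1.55 -0.58]
toolx [-0.001  0.    -1.   ] tooly [ 0.991 -0.136 -0.001]
cur yaw -7.84
shift m [ 0.1711 -0.0091  0.0629] rows 4.376980764452196 rot deg [0.16 0.   0.03]
[[ 0.4922  0.1285  0.004 ]
 [ 0.5034 -0.0685  0.004 ]
 [ 0.419  -0.0719  0.004 ]
 [ 0.4099  0.1248  0.004 ]] [0.4561325  0.02824528 0.004     ]
[[0.4974 0.3514 0.02  ]
 [0.4911 0.2506 0.02  ]
 [0.323  0.2556 0.02  ]
 [0.3304 0.3453 0.02  ]] [0.41049952 0.30073015 0.02      ]
cork [[0.3861 0.1203 0.035 ]
 [0.3841 0.0152 0.035 ]
 [0.3243 0.0167 0.035 ]
 [0.3231 0.1224 0.035 ]]
```

```bash
python3 -m handwheel '[1,0,-0.005,0.035,0,0,0, 1,0,-0.009,0.063,0,0,0, 1,0.03,-0.009,0.063,0,0,0, 1,0.07,-0.009,0.063,0,0,0, 1,0.11,-0.009,0.063,0,0,0, 1,0.14,-0.009,0.063,0,0,0, 1,0.16,-0.009,0.063,0,0,0, 1,0.17,-0.009,0.063,0,0,0, 1,0.171,-0.009,0.063,0,0,0, 1,0.171,-0.009,0.063,0,0,0]'
python3 - <<'E'
from h import *
plan([.3815,-.3125,.079],-8)
snap('wrist','w2')
E
```

```text
t: 2.08
tool_pos: [0.3822, -0.3126, 0.0796]
tool_rot: [1.309, 1.142, -1.309]
contact_force: [0.1, -0.3, 0.4]
opening: 0.0853
t 2.08 pos [ 0.3822 -0.3126  0.0796] F [ 0.1 -0.3  0.4] open 0.0853 q [-0.84 -0.12  2.04 -0.    1.21 -0.7 ]
toolx [-0. -0. -1.] tooly [ 0.991 -0.136 -0.   ]
cur yaw -7.81
shift m [ 0.0006 -0.0007 -0.    ] rows 0.022007482374442423 rot deg [0.19 0.   0.  ]
```

View pics/w2.png

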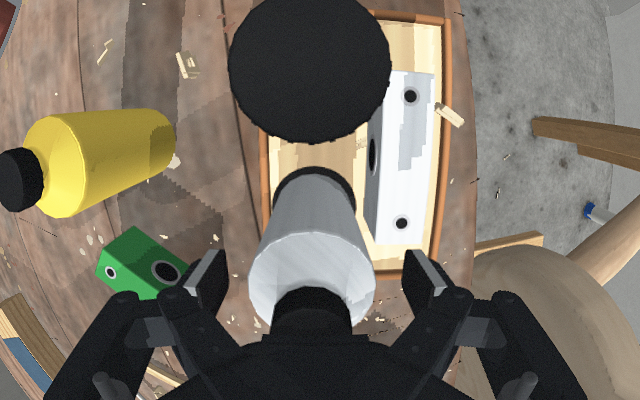

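The canister, centred near (313,285), sits midway between the pads at (207,280) and (425,280). I'll close on it.

```bash
python3 -m handwheel '[0.55,0,0,0,0,0,0, 0.55,0,0,0,0,0,0, 0.4,0,0,0,0,0,0, 0.4,0,0,0,0,0,0, 0.4,0,0,0,0,0,0, 0.4,0,0,0,0,0,0, 0.4,0,0,0,0,0,0, 0.4,0,0,0,0,0,0]' 40
python3 - <<'E'
from h import *
plan([.380,-.3125,.25],-8)
E
```

```text
t: 2.8
tool_pos: [0.383, -0.3126, 0.0812]
tool_rot: [1.306, 1.14, -1.308]
contact_force: [-2.7, -0.1, 5.9]
opening: 0.0531
t 2.8 pos [ 0.383  -0.3126  0.0812] F [-2.7 -0.1  5.9] open 0.0531 q [-0.83 -0.12  2.04 -0.    1.22 -0.7 ]
toolx [ 0.001 -0.002 -1.   ] tooly [ 0.991 -0.134  0.001]
cur yaw -7.69
shift m [-0.1688 -0.0028  0.0007] rows 4.047414281341565 rot deg [ 0.31  0.12 -0.06]
```

```bash
python3 -m handwheel '[0.4,-0.005,0,0,0,0,0, 0.4,-0.015,0,0,0,0,0, 0.4,-0.03,0,0,0,0,0, 0.4,-0.05,0,0,0,0,0, 0.4,-0.07,0,0,0,0,0, 0.4,-0.09,0,0,0,0,0, 0.4,-0.11,0,0,0,0,0, 0.4,-0.13,0,0,0,0,0, 0.4,-0.14,0,0,0,0,0, 0.4,-0.145,0,0,0,0,0, 0.4,-0.145,0,0,0,0,0]'
python3 - <<'E'
from h import *
plan([.457,-.022,.225],-8)
plan([.457,-.022,.225],-50)
snap('wrist','w3')
E
```

```text
t: 3.72
tool_pos: [0.3828, -0.3119, 0.2254]
tool_rot: [1.307, 1.141, -1.307]
contact_force: [-0.6, -0.3, -3.8]
opening: 0.0532
t 3.72 pos [ 0.3828 -0.3119  0.2254] F [-0.6 -0.3 -3.8] open 0.0532 q [-0.83 -0.27  1.92  0.    1.49 -0.7 ]
toolx [ 0.001 -0.001 -1.   ] tooly [ 0.991 -0.134  0.002]
cur yaw -7.7
shift m [ 1.000e-04  3.460e-02 -2.973e-01] rows 7.17669820226704 rot deg [ 0.3   0.07 -0.09]
t 3.72 pos [ 0.3828 -0.3119  0.2254] F [-0.6 -0.3 -3.8] open 0.0532 q [-0.83 -0.27  1.92  0.    1.49 -0.7 ]
toolx [ 0.001 -0.001 -1.   ] tooly [ 0.991 -0.134  0.002]
cur yaw -7.7
shift m [ 1.000e-04  3.460e-02 -2.973e-01] rows 7.17669820226704 rot deg [ 4.23e+01  3.00e-02 -1.10e-01]
```

View pics/w3.png

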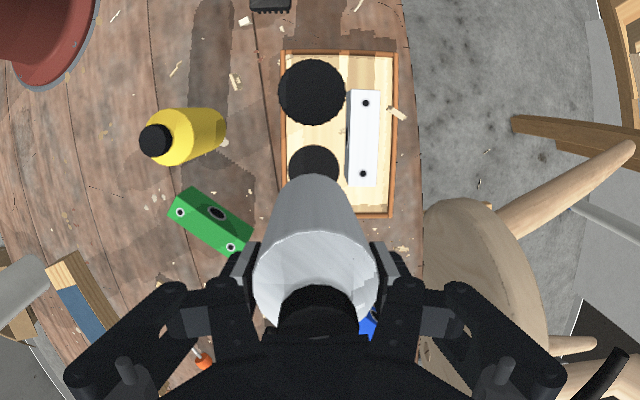

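```bash
python3 -m handwheel '[0.4,0,0.001,-0.01,0,0,0, 0.4,0,0.003,-0.03,0,0,0, 0.4,0,0.007,-0.06,0,0,0, 0.4,0,0.011,-0.095,0,0,0, 0.4,0,0.015,-0.13,0,0,0, 0.4,0,0.019,-0.165,0,0,0, 0.4,0,0.023,-0.2,0,0,0, 0.4,0,0.027,-0.235,0,0,0, 0.4,0,0.031,-0.265,0,0,0, 0.4,0,0.033,-0.285,0,0,0, 0.4,0,0.0345,-0.295,0,0,0, 0.4,0,0.0345,-0.297,0,0,0]'
python3 - <<'E'
from h import *
plan([.457,-.022,.0785],-8)
snap('wrist','w4')
E
```

```text
t: 4.77
tool_pos: [0.4559, -0.02, 0.2228]
tool_rot: [1.305, 1.147, -1.307]
contact_force: [-0.4, -0.9, -3.5]
opening: 0.0531
t 4.77 pos [ 0.4559 -0.02    0.2228] F [-0.4 -0.9 -3.5] open 0.0531 q [-0.21 -0.36  2.    0.    1.51 -0.08]
toolx [-0.003  0.001 -1.   ] tooly [ 0.991 -0.131 -0.003]
cur yaw -7.54
shift m [0.1443 0.0017 0.0019] rows 3.461610857084844 rot deg [ 0.46 -0.03  0.15]
```

View pics/w4.png

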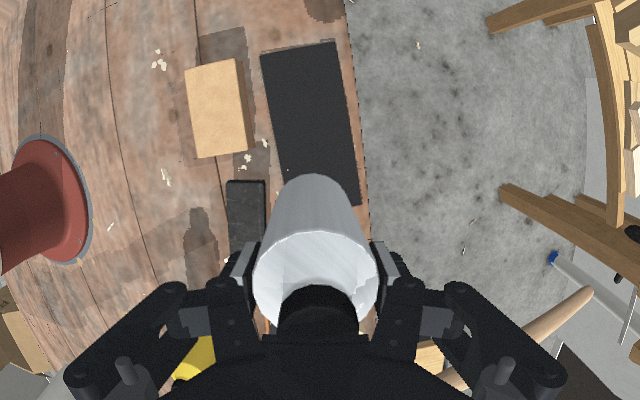

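Run:
```python
from h import *
_,_,o=pose()
m=wpix([(261,52),(334,40),(361,206)],.004,o);print(m.round(4),((m[0]+m[2])/2).round(4),np.linalg.norm(m[1]-m[0]),np.linalg.norm(m[2]-m[1]))
plan([.457,-.022,.0785],-8)
```

```text
[[ 0.4126  0.1281  0.004 ]
 [ 0.4978  0.13    0.004 ]
 [ 0.5062 -0.0718  0.004 ]] [0.4594 0.0282 0.004 ] 0.08515824302933289 0.20201778353198488
t 4.82 pos [ 0.4559 -0.021   0.2231] F [-0.6  0.3 -3.3] open 0.0531 q [-0.21 -0.36  2.   -0.    1.51 -0.08]
toolx [-0.002  0.    -1.   ] tooly [ 0.991 -0.132 -0.002]
cur yaw -7.6
shift m [0.1446 0.0015 0.0009] rows 3.467347084875752 rot deg [0.4  0.   0.13]
```

```bash
python3 -m handwheel '[0.4,0.01,0.002,0.001,0,0,0, 0.4,0.03,0.003,0.001,0,0,0, 0.4,0.055,0.004,0.001,0,0,0, 0.4,0.08,0.004,0.001,0,0,0, 0.4,0.105,0.004,0.001,0,0,0, 0.4,0.122,0.004,0.001,0,0,0, 0.4,0.133,0.004,0.001,0,0,0, 0.4,0.138,0.004,0.001,0,0,0, 0.4,0.141,0.004,0.001,0,0,0, 0.4,0.143,0.004,0.001,0,0,0, 0.4,0.143,0.004,0.001,0,0,0]'
python3 - <<'E'
from h import *
plan([.459,-.022,.0775],-8)
E
```

```text
t: 5.73
tool_pos: [0.4611, -0.0239, 0.0821]
tool_rot: [1.308, 1.141, -1.307]
contact_force: [0.5, -0.1, -3.4]
opening: 0.0529
t 5.73 pos [ 0.4611 -0.0239  0.0821] F [ 0.5 -0.1 -3.4] open 0.0529 q [-0.21 -0.21  2.12 -0.    1.23 -0.08]
toolx [ 0.001 -0.    -1.   ] tooly [ 0.991 -0.135  0.002]
cur yaw -7.73
shift m [ 0.0046 -0.0023 -0.0016] rows 0.1291174758261788 rot deg [ 0.27  0.01 -0.09]
```

```bash
python3 -m handwheel '[0.4,0.001,0,0,0,0,0, 0.4,0.002,0,0,0,0,0, 0.4,0.003,0,0,0,0,0, 0.4,0.003,0,0,0,0,0]'; python3 -m handwheel '[0.4,0.001,0,0,0,0,0, 0.4,0.002,0,0,0,0,0, 0.4,0.002,0,0,0,0,0]'
```

```text
t: 6.07
tool_pos: [0.4605, -0.0235, 0.0785]
tool_rot: [1.308, 1.142, -1.307]
contact_force: [0.3, 0.0, -2.6]
opening: 0.0528
t: 6.32
tool_pos: [0.4607, -0.0236, 0.0773]
tool_rot: [1.308, 1.142, -1.307]
contact_force: [-3.1, 1.4, 3.9]
opening: 0.053
```

```bash
python3 -m handwheel '[0.7,0,0,0,0,0,0, 0.7,0,0,0,0,0,0, 1,0,0,0,0,0,0, 1,0,0,0,0,0,0, 1,0,0,0,0,0,0, 1,-0.01,0,0,0,0,0, 1,-0.04,0,0,0,0,0, 1,-0.08,0,0,0,0,0, 1,-0.12,0,0,0,0,0, 1,-0.14,0,0,0,0,0, 1,-0.15,0,0,0,0,0]'
python3 - <<'E'
from h import *
plan([.393,-.2275,.23],-8)
snap('wrist','w5')
E
```

```text
t: 7.23
tool_pos: [0.4624, -0.0239, 0.232]
tool_rot: [1.311, 1.136, -1.302]
contact_force: [-0.6, -0.5, 0.4]
opening: 0.0854
t 7.23 pos [ 0.4624 -0.0239  0.232 ] F [-0.6 -0.5  0.4] open 0.0854 q [-0.21 -0.36  1.98  0.    1.51 -0.08]
toolx [ 0.008 -0.002 -1.   ] tooly [ 0.991 -0.134  0.008]
cur yaw -7.71
shift m [ 0.0017 -0.0415  0.211 ] rows 5.1574512630333595 rot deg [ 0.29  0.03 -0.48]
```

View pics/w5.png

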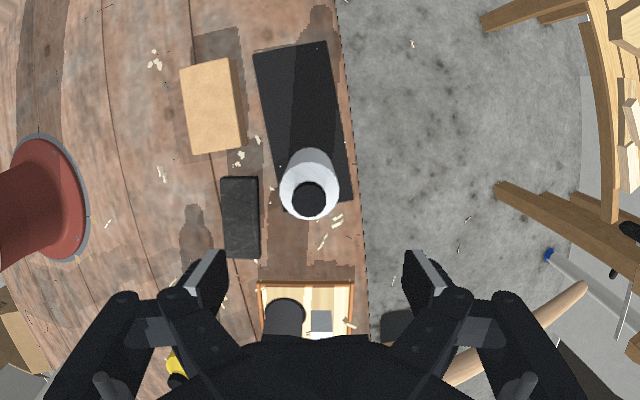

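```bash
python3 -m handwheel '[1,-0.01,-0.008,0.04,0,0,0, 1,-0.01,-0.016,0.08,0,0,0, 1,-0.01,-0.024,0.12,0,0,0, 1,-0.01,-0.032,0.155,0,0,0, 1,-0.01,-0.036,0.18,0,0,0, 1,-0.01,-0.036,0.181,0,0,0, 1,-0.01,-0.036,0.181,0,0,0]'
python3 - <<'E'
from h import *
plan([.393,-.2275,.072],-8)
im,*_=snap('wrist','w6'); crop(im,240,60,420,280,2.5,'w6c')
E
```

```text
t: 7.87
tool_pos: [0.3993, -0.1985, 0.2343]
tool_rot: [1.31, 1.145, -1.311]
contact_force: [-0.1, 0.6, -0.2]
opening: 0.0855
t 7.87 pos [ 0.3993 -0.1985  0.2343] F [-0.1  0.6 -0.2] open 0.0855 q [-0.63 -0.4   2.    0.    1.54 -0.49]
toolx [-0.003  0.002 -1.   ] tooly [ 0.991 -0.137 -0.003]
cur yaw -7.88
shift m [ 0.1622 -0.0018  0.0299] rows 3.9562108923065744 rot deg [ 0.12 -0.12  0.17]
```

View pics/w6c.png

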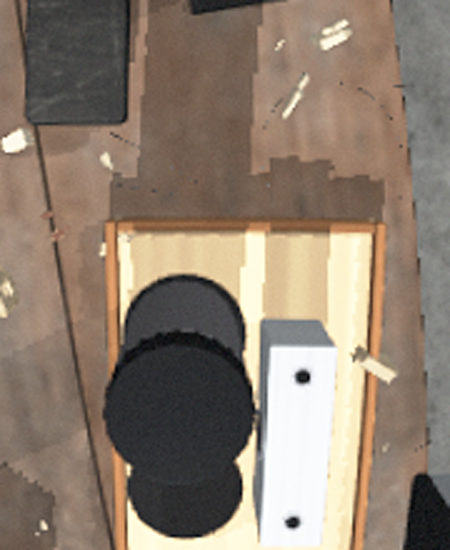

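Run:
```python
from h import *
_,_,o=pose()
print(wpix([(240+180/2.5,60+408/2.5)],.123,o),wpix([(240+185/2.5,60+482/2.5)],.008,o), wpix([(240+185/2.5,60+535/2.5)],.008,o))
a=wpix([(240+106/2.5,60+220/2.5),(240+384/2.5,60+222/2.5)],.016,o);print(a)
```

```text
[[ 0.39360859 -0.22231705  0.123     ]] [[ 0.38333201 -0.30697339  0.008     ]] [[ 0.37892402 -0.33914274  0.008     ]]
[[ 0.36541804 -0.16475507  0.016     ]
 [ 0.49621729 -0.18235852  0.016     ]]
```

```bash
python3 -m handwheel '[1,0,-0.001,0.015,0,0,0, 1,0,-0.0015,0.029,0,0,0, 1,0.03,-0.0015,0.029,0,0,0, 1,0.07,-0.0015,0.029,0,0,0, 1,0.11,-0.0015,0.029,0,0,0, 1,0.145,-0.0015,0.029,0,0,0, 1,0.16,-0.0015,0.029,0,0,0, 1,0.166,-0.0015,0.029,0,0,0, 1,0.166,-0.0015,0.029,0,0,0]'
python3 - <<'E'
from h import *
plan([.393,-.2265,.066],-8)
snap('wrist','w7')
E
```

```text
t: 8.67
tool_pos: [0.3941, -0.2245, 0.068]
tool_rot: [1.307, 1.148, -1.308]
contact_force: [-0.7, 0.2, 1.5]
opening: 0.0852
t 8.67 pos [ 0.3941 -0.2245  0.068 ] F [-0.7  0.2  1.5] open 0.0852 q [-0.68 -0.2   2.14  0.    1.21 -0.55]
toolx [-0.004  0.003 -1.   ] tooly [ 0.991 -0.132 -0.004]
cur yaw -7.6
shift m [ 0.002  -0.0008  0.0022] rows 0.07406243606429021 rot deg [ 0.4  -0.15  0.23]
```

View pics/w7.png

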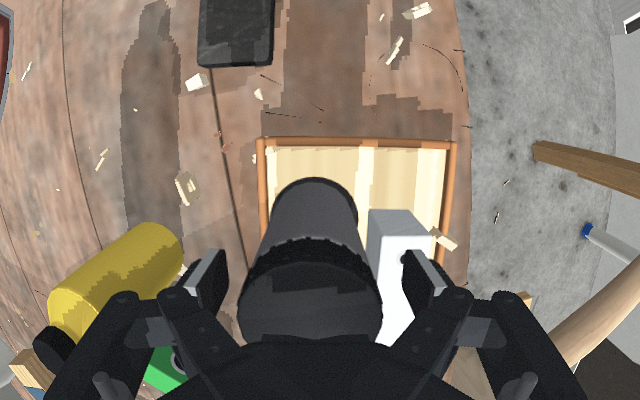

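```bash
python3 -m handwheel '[1,0.001,0,0.002,0,0,0, 0.55,0.001,0,0.002,0,0,0, 0.55,0.001,0,0.002,0,0,0, 0.4,0.001,0,0.002,0,0,0, 0.4,0.001,0,0.002,0,0,0, 0.4,0.001,0,0.002,0,0,0, 0.4,0.001,0,0.002,0,0,0, 0.4,0.001,0,0.002,0,0,0]' 40
python3 -m handwheel '[0.4,-0.005,0,0,0,0,0, 0.4,-0.015,0,0,0,0,0, 0.4,-0.03,0,0,0,0,0, 0.4,-0.05,0,0,0,0,0, 0.4,-0.07,0,0,0,0,0, 0.4,-0.09,0,0,0,0,0, 0.4,-0.11,0,0,0,0,0, 0.4,-0.13,0,0,0,0,0, 0.4,-0.15,0,0,0,0,0, 0.4,-0.165,0,0,0,0,0, 0.4,-0.17,0,0,0,0,0, 0.4,-0.17,0,0,0,0,0]'
python3 - <<'E'
from h import *
plan([.456,.082,.25],-8)
snap('wrist','w8')
E
```

```text
t: 9.38
tool_pos: [0.3951, -0.2293, 0.0708]
tool_rot: [1.307, 1.141, -1.308]
contact_force: [-4.1, 0.7, 6.4]
opening: 0.0538
t: 10.38
tool_pos: [0.3954, -0.229, 0.2413]
tool_rot: [1.308, 1.139, -1.306]
contact_force: [-0.1, 0.3, -2.0]
opening: 0.0531
t 10.38 pos [ 0.3954 -0.229   0.2413] F [-0.1  0.3 -2. ] open 0.0531 q [-0.69 -0.38  1.98  0.    1.54 -0.55]
toolx [ 0.003 -0.002 -1.   ] tooly [ 0.991 -0.134  0.003]
cur yaw -7.71
shift m [-0.0092  0.0183 -0.3163] rows 7.602224079270029 rot deg [ 0.29  0.1  -0.18]
```

View pics/w8.png

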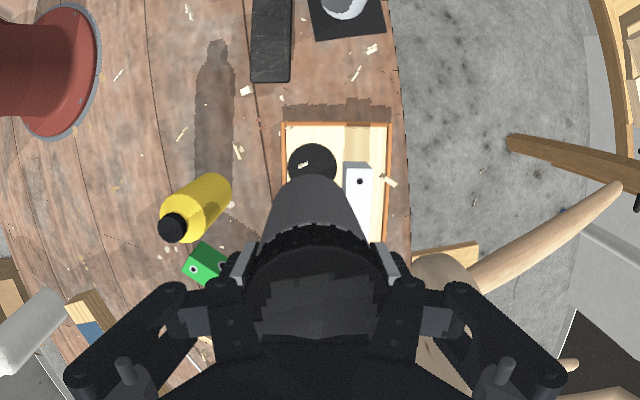

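```bash
python3 -m handwheel '[0.4,-0.005,0.001,-0.01,0,0,0, 0.4,-0.01,0.002,-0.03,0,0,0, 0.4,-0.012,0.004,-0.06,0,0,0, 0.4,-0.012,0.006,-0.095,0,0,0, 0.4,-0.012,0.008,-0.13,0,0,0, 0.4,-0.012,0.01,-0.165,0,0,0, 0.4,-0.012,0.012,-0.2,0,0,0, 0.4,-0.012,0.014,-0.235,0,0,0, 0.4,-0.012,0.016,-0.27,0,0,0, 0.4,-0.012,0.017,-0.295,0,0,0, 0.4,-0.01,0.018,-0.312,0,0,0, 0.4,-0.01,0.018,-0.316,0,0,0]'
python3 -m handwheel '[0.4,0,0,0,0,0,0]'
python3 - <<'E'
from h import *
plan([.456,.082,.068],-8)
E
```

```text
t: 11.43
tool_pos: [0.4539, 0.0852, 0.2475]
tool_rot: [1.304, 1.148, -1.307]
contact_force: [-0.1, -0.4, -2.4]
opening: 0.0537
t: 11.52
tool_pos: [0.454, 0.0835, 0.2479]
tool_rot: [1.304, 1.146, -1.308]
contact_force: [-0.0, -0.6, -2.1]
opening: 0.0536
t 11.52 pos [0.454  0.0835 0.2479] F [-0.  -0.6 -2.1] open 0.0536 q [ 0.02 -0.36  1.96  0.    1.55  0.15]
toolx [-0.003  0.    -1.   ] tooly [ 0.991 -0.131 -0.003]
cur yaw -7.56
shift m [0.1799 0.0027 0.0011] rows 4.314296922350183 rot deg [0.44 0.02 0.17]
```

```bash
python3 -m handwheel '[0.4,0.01,0.002,0.001,0,0,0, 0.4,0.03,0.003,0.001,0,0,0, 0.4,0.06,0.003,0.001,0,0,0, 0.4,0.09,0.003,0.001,0,0,0, 0.4,0.12,0.003,0.001,0,0,0, 0.4,0.145,0.003,0.001,0,0,0, 0.4,0.16,0.003,0.001,0,0,0, 0.4,0.168,0.003,0.001,0,0,0, 0.4,0.172,0.003,0.001,0,0,0, 0.4,0.175,0.003,0.001,0,0,0, 0.4,0.177,0.003,0.001,0,0,0, 0.4,0.177,0.003,0.001,0,0,0]'; python3 -m handwheel '[0.4,0.001,0,0,0,0,0, 0.4,0.001,0,0,0,0,0]'
```

```text
t: 12.52
tool_pos: [0.4586, 0.0806, 0.0731]
tool_rot: [1.309, 1.141, -1.307]
contact_force: [0.8, 0.3, -2.2]
opening: 0.0536
t: 12.68
tool_pos: [0.4585, 0.0808, 0.0721]
tool_rot: [1.308, 1.141, -1.306]
contact_force: [0.7, 0.1, -2.2]
opening: 0.0535
```

```bash
python3 -m handwheel '[0.4,0.001,0,0,0,0,0, 0.4,0.002,0,0,0,0,0, 0.4,0.003,0,0,0,0,0, 0.4,0.003,0,0,0,0,0]'; python3 -m handwheel '[0.4,0.001,0,0,0,0,0, 0.4,0.002,0,0,0,0,0, 0.4,0.002,0,0,0,0,0]'
```

```text
t: 13.02
tool_pos: [0.4577, 0.0808, 0.0681]
tool_rot: [1.307, 1.143, -1.308]
contact_force: [-0.0, -0.1, -2.7]
opening: 0.0534
t: 13.27
tool_pos: [0.458, 0.0809, 0.0669]
tool_rot: [1.308, 1.143, -1.308]
contact_force: [-2.3, 1.0, 3.4]
opening: 0.0536
```

```bash
python3 -m handwheel '[0.7,0,0,0,0,0,0, 0.7,0,0,0,0,0,0, 1,0,0,0,0,0,0, 1,0,0,0,0,0,0, 1,0,0,0,0,0,0, 1,-0.01,0,0,0,0,0, 1,-0.04,0,0,0,0,0, 1,-0.08,0,0,0,0,0, 1,-0.12,0,0,0,0,0, 1,-0.16,0,0,0,0,0, 1,-0.17,0,0,0,0,0]'
python3 - <<'E'
from h import *
plan([.438,-.2300,.22],-8.3)
snap('wrist','w9')
E
```

```text
t: 14.18
tool_pos: [0.4611, 0.0808, 0.2454]
tool_rot: [1.315, 1.134, -1.297]
contact_force: [1.7, -0.2, 0.6]
opening: 0.0853
t 14.18 pos [0.4611 0.0808 0.2454] F [ 1.7 -0.2  0.6] open 0.0853 q [ 0.01 -0.36  1.95 -0.    1.53  0.15]
toolx [ 0.013  0.    -1.   ] tooly [ 0.991 -0.134  0.013]
cur yaw -7.71
shift m [0.0251 0.0185 0.3112] rows 7.49896051536576 rot deg [ 0.59 -0.12 -0.76]
```

View pics/w9.png

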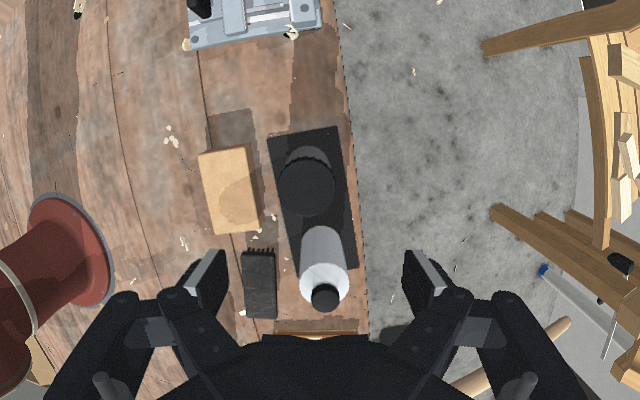

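```bash
python3 -m handwheel '[1,0,0.002,0.03,0,0,0, 1,0,0.004,0.07,0.6,0,0, 1,0,0.006,0.11,0.6,0,0, 1,0,0.008,0.15,0.6,0,0, 1,0,0.012,0.19,0.6,0,0, 1,0.01,0.015,0.23,0.6,0,0, 1,0.02,0.018,0.27,0.6,0,0, 1,0.025,0.018,0.3,0.6,0,0, 1,0.025,0.018,0.311,0.6,0,0, 1,0.025,0.018,0.311,0.6,0,0, 1,0.025,0.018,0.311,0.6,0,0]'
python3 - <<'E'
from h import *
im,d,P,o=snap('wrist','w10'); crop(im,250,70,410,290,2.6,'w10c')
plan([.438,-.2766,.031],-8.3)
E
```

```text
t: 15.15
tool_pos: [0.4337, -0.2295, 0.2108]
tool_rot: [1.317, 1.138, -1.316]
contact_force: [0.3, -0.2, 0.9]
opening: 0.0854
t 15.2 pos [ 0.434  -0.2289  0.2112] F [-0.1  0.4  0.5] open 0.0851 q [-0.64 -0.26  1.94  0.    1.47 -0.49]
toolx [-0.     0.001 -1.   ] tooly [ 0.99  -0.144 -0.   ]
cur yaw -8.28
shift m [0.1801 0.0108 0.0468] rows 4.470427985461947 rot deg [ 0.02 -0.05  0.01]
```

View pics/w10c.png

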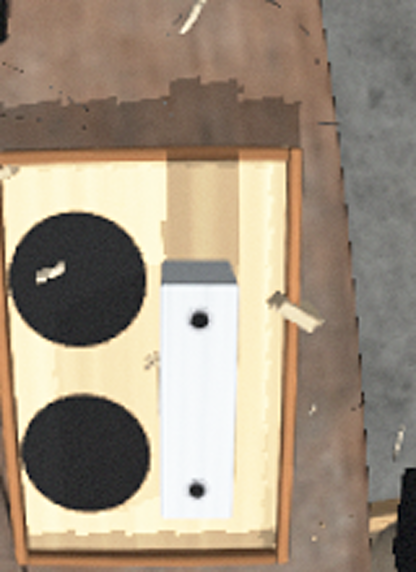

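Run:
```python
from h import *
_,_,o=pose()
c=lambda L:[(250+(a)/2.6,70+(b)/2.6) for a,b in L]
b=wpix(c([(162,283),(238,284),(232,518),(161,517)]),.058,o);print(b.mean(0).round(4),np.degrees(np.arctan2(*(b[0]-b[3])[[1,0]]))-90,np.degrees(np.arctan2(*(b[1]-b[2])[[1,0]]))-90)
h=wpix(c([(200,320),(197,490)]),.058,o);print('holes',h.mean(0).round(4),np.degrees(np.arctan2(*(h[0]-h[1])[[1,0]]))-90)
print('discs jar,can',wpix(c([(77,279),(86,452)]),.008,o).round(4))
print('discs x-extremes',wpix(c([(9,285),(146,272),(22,452),(150,455),(77,212),(77,347),(86,394),(86,511)]),.008,o).round(4))
```

```text
[ 0.4393 -0.275   0.058 ] -8.635189618208727 -8.031675591808465
holes [ 0.4393 -0.2755  0.058 ] -8.464748311701783
discs jar,can [[ 0.3936 -0.2272  0.008 ]
 [ 0.3831 -0.3097  0.008 ]]
discs x-extremes [[ 0.3629 -0.2253  0.008 ]
 [ 0.4242 -0.2286  0.008 ]
 [ 0.3526 -0.3057  0.008 ]
 [ 0.4128 -0.3154  0.008 ]
 [ 0.3986 -0.1979  0.008 ]
 [ 0.3882 -0.2581  0.008 ]
 [ 0.3883 -0.2809  0.008 ]
 [ 0.3773 -0.341   0.008 ]]
```

```bash
python3 -m handwheel '[1,0.01,0.006,0.03,0,0,0, 1,0.03,0.0115,0.0465,0,0,0, 1,0.07,0.0115,0.0465,0,0,0, 1,0.11,0.0115,0.0465,0,0,0, 1,0.14,0.0115,0.0465,0,0,0, 1,0.16,0.0115,0.0465,0,0,0, 1,0.172,0.0115,0.0465,0,0,0, 1,0.178,0.0115,0.0465,0,0,0, 1,0.178,0.0115,0.0465,0,0,0, 1,0.178,0.0115,0.0465,0,0,0]'
python3 - <<'E'
from h import *
plan([.4388,-.276,.031],-8.4)
snap('wrist','w11')
E
```

```text
t: 16.03
tool_pos: [0.4398, -0.2777, 0.0348]
tool_rot: [1.314, 1.135, -1.314]
contact_force: [0.6, 0.0, 1.1]
opening: 0.0852
t 16.03 pos [ 0.4398 -0.2777  0.0348] F [0.6 0.  1.1] open 0.0852 q [-0.71  0.01  2.    0.    1.12 -0.56]
toolx [ 0.002 -0.001 -1.   ] tooly [ 0.99  -0.143  0.002]
cur yaw -8.25
shift m [ 0.0038 -0.0012 -0.0015] rows 0.10158940622091613 rot deg [ 0.15  0.07 -0.11]
```

View pics/w11.png

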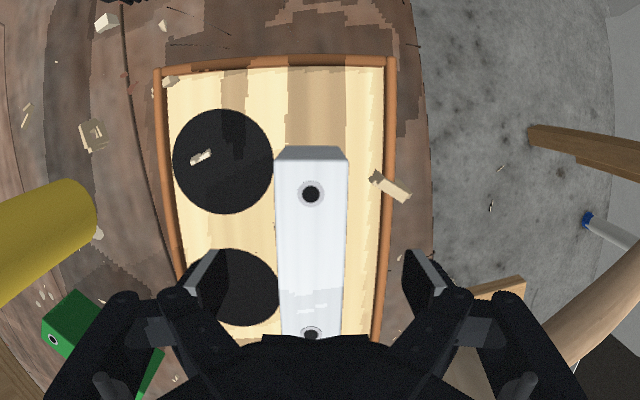

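```bash
python3 -m handwheel '[0.6,0.003,-0.001,-0.0015,0,0,0, 0.4,0.003,-0.001,-0.0015,0,0,0, 0.4,0.003,-0.001,-0.0015,0,0,0, 0.2,0.003,-0.001,-0.0015,0,0,0, 0.2,0.003,-0.001,-0.0015,0,0,0, 0.2,0.003,-0.001,-0.0015,0,0,0, 0.2,0.003,-0.001,-0.0015,0,0,0, 0.2,0.003,-0.001,-0.0015,0,0,0, 0.2,0.003,-0.001,-0.0015,0,0,0]' 60
python3 - <<'E'
from h import *
plan([.4388,-.276,.031],-8.4)
E
```

```text
t: 16.83
tool_pos: [0.4383, -0.2763, 0.0309]
tool_rot: [1.315, 1.136, -1.315]
contact_force: [0.8, -0.8, 5.0]
opening: 0.029
t 16.83 pos [ 0.4383 -0.2763  0.0309] F [ 0.8 -0.8  5. ] open 0.029 q [-0.71  0.02  2.01 -0.    1.11 -0.56]
toolx [ 0.001 -0.001 -1.   ] tooly [ 0.989 -0.145  0.001]
cur yaw -8.31
shift m [-0.0001  0.0005 -0.0004] rows 0.015113741174943266 rot deg [ 0.09  0.04 -0.06]
```

```bash
python3 -m handwheel '[0.2,-0.005,0,0,0,0,0, 0.2,-0.015,0,0,0,0,0, 0.2,-0.03,0,0,0,0,0, 0.2,-0.055,0,0,0,0,0, 0.2,-0.08,0,0,0,0,0, 0.2,-0.105,0,0,0,0,0, 0.2,-0.13,0,0,0,0,0, 0.2,-0.155,0,0,0,0,0, 0.2,-0.175,0,0,0,0,0, 0.2,-0.19,0,0,0,0,0, 0.2,-0.198,0,0,0,0,0, 0.2,-0.2,0,0,0,0,0]'
python3 - <<'E'
from h import *
plan([.445,.19,.235],-3)
snap('wrist','w12')
E
```

```text
t: 17.83
tool_pos: [0.4381, -0.2761, 0.232]
tool_rot: [1.315, 1.135, -1.314]
contact_force: [-0.5, -0.9, -3.2]
opening: 0.029
t 17.83 pos [ 0.4381 -0.2761  0.232 ] F [-0.5 -0.9 -3.2] open 0.029 q [-0.71 -0.21  1.86  0.    1.49 -0.56]
toolx [ 0.002 -0.001 -1.   ] tooly [ 0.99  -0.144  0.002]
cur yaw -8.3
shift m [-0.0037 -0.0605 -0.4622] rows 11.178921703196275 rot deg [-5.3   0.07 -0.11]
```

View pics/w12.png

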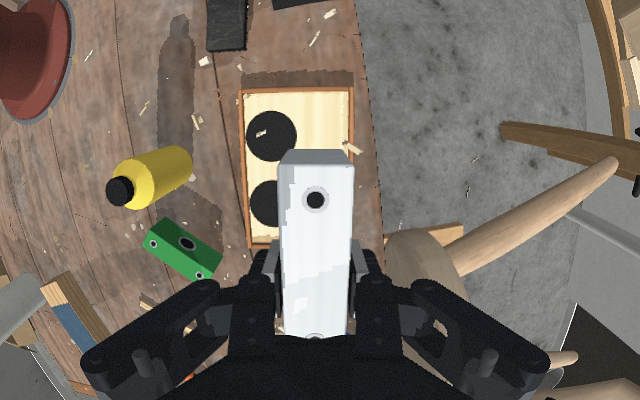

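```bash
python3 -m handwheel '[0.2,-0.002,-0.002,-0.01,-0.5,0,0, 0.2,-0.004,-0.005,-0.035,-1,0,0, 0.2,-0.004,-0.01,-0.075,-1.5,0,0, 0.2,-0.004,-0.015,-0.115,-2,0,0, 0.2,-0.004,-0.02,-0.155,-2.5,0,0, 0.2,-0.004,-0.026,-0.195,-3,0,0, 0.2,-0.004,-0.032,-0.235,-3.5,0,0, 0.2,-0.004,-0.038,-0.275,-4,0,0, 0.2,-0.004,-0.044,-0.315,-4.5,0,0, 0.2,-0.004,-0.05,-0.355,-5,0,0, 0.2,-0.004,-0.055,-0.395,-5.3,0,0, 0.2,-0.004,-0.058,-0.425,-5.3,0,0]'
python3 -m handwheel '[0.2,0,0,-0.015,0,0,0, 0.2,0,0,-0.02,0,0,0, 0.2,0,0,-0.02,0,0,0, 0.2,0,0,-0.02,0,0,0]'
python3 - <<'E'
from h import *
plan([.445,.19,.235],-3)
im,*_=snap('wrist','w13'); crop(im,200,10,420,230,2.7,'w13c')
im,*_=snap('top','top2'); crop(im,170,150,330,240,5,'t2c')
plan([.445,.19,.235],-3)
E
```

```text
t: 18.88
tool_pos: [0.4397, 0.1562, 0.2324]
tool_rot: [1.245, 1.188, -1.248]
contact_force: [0.4, -0.3, -3.3]
opening: 0.0292
t: 19.22
tool_pos: [0.4421, 0.1726, 0.2331]
tool_rot: [1.246, 1.185, -1.25]
contact_force: [0.2, 0.4, -2.6]
opening: 0.0292
t 19.22 pos [0.4421 0.1726 0.2331] F [ 0.2  0.4 -2.6] open 0.0292 q [ 0.22 -0.32  1.95 -0.    1.52  0.27]
toolx [-0.002 -0.001 -1.   ] tooly [ 0.999 -0.052 -0.002]
cur yaw -2.99
shift m [-0.0019  0.0019 -0.0176] rows 0.42619747891582865 rot deg [0.01 0.07 0.12]
t 19.32 pos [0.4427 0.172  0.2337] F [-1.  -0.8 -3.3] open 0.029 q [ 0.21 -0.32  1.95 -0.    1.52  0.27]
toolx [-0.001 -0.001 -1.   ] tooly [ 0.999 -0.054 -0.001]
cur yaw -3.09
shift m [-0.0013  0.0013 -0.0181] rows 0.43719530245133165 rot deg [-0.09  0.04  0.05]
```

View pics/w13.png

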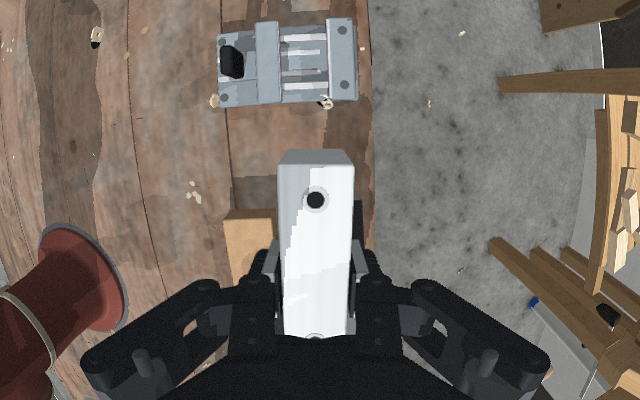

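View pics/w13c.png

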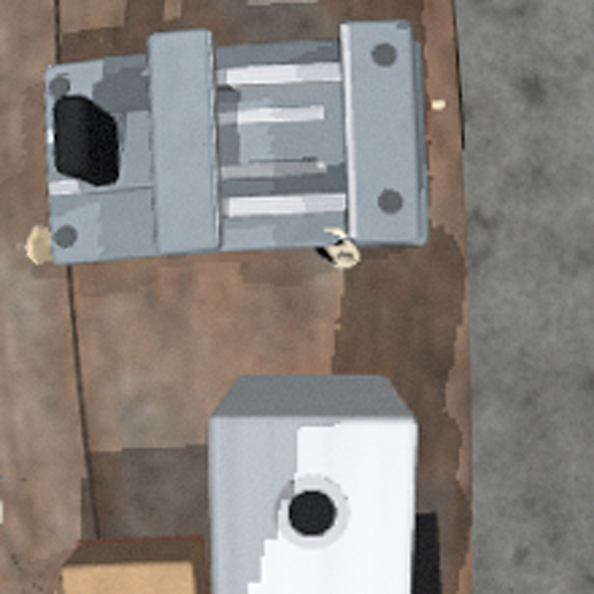

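Run:
```python
from h import *
_,_,o=pose()
c=lambda L:[(200+(a)/2.7,10+(b)/2.7) for a,b in L]
def ang(a,b): return np.degrees(np.arctan2(*(a-b)[[1,0]]))
f=wpix(c([(341,24),(410,20),(418,238),(352,242)]),.046,o);print('fixed',f.round(4),'ctr',f.mean(0).round(4),'yaw',ang(f[0],f[3])-90,ang(f[1],f[2])-90,'facemid',((f[0]+f[3])/2).round(4),np.linalg.norm(f[0]-f[3]))
s=wpix(c([(150,34),(212,31),(219,246),(155,250)]),.046,o);print('slide',s.round(4),'yaw',ang(s[0],s[3])-90,ang(s[1],s[2])-90,'facemid',((s[1]+s[2])/2).round(4))
g=((f[0]+f[3])/2-(s[1]+s[2])/2);print('gap',np.linalg.norm(g[:2]),'axis',ang(g,0*g))
b=wpix(c([(47,67),(426,240),(67,263)]),.016,o);print('base',b.round(4),'side',ang(b[1],b[2]))
p=wpix(c([(217,75),(342,72),(229,208),(345,203)]),.028,o);print('par',p.round(4))
```

```text
fixed [[0.4637 0.3428 0.046 ]
 [0.4909 0.344  0.046 ]
 [0.489  0.2545 0.046 ]
 [0.4632 0.2538 0.046 ]] ctr [0.4767 0.2987 0.046 ] yaw -0.3275796143988572 -1.1569606016721394 facemid [0.4634 0.2983 0.046 ] 0.08904570459217125
slide [[0.3886 0.3448 0.046 ]
 [0.4133 0.3433 0.046 ]
 [0.4114 0.2553 0.046 ]
 [0.386  0.2558 0.046 ]] yaw -1.6577968652434407 -1.1864766204369914 facemid [0.4124 0.2993 0.046 ]
gap 0.05108890581415838 axis -1.0998309461230638
base [[0.3366 0.3453 0.016 ]
 [0.4963 0.2546 0.016 ]
 [0.3409 0.2553 0.016 ]] side -0.2513459666741516
par [[0.4127 0.3289 0.028 ]
 [0.4638 0.3268 0.028 ]
 [0.4146 0.2715 0.028 ]
 [0.4621 0.2708 0.028 ]]
```

View pics/t2c.png

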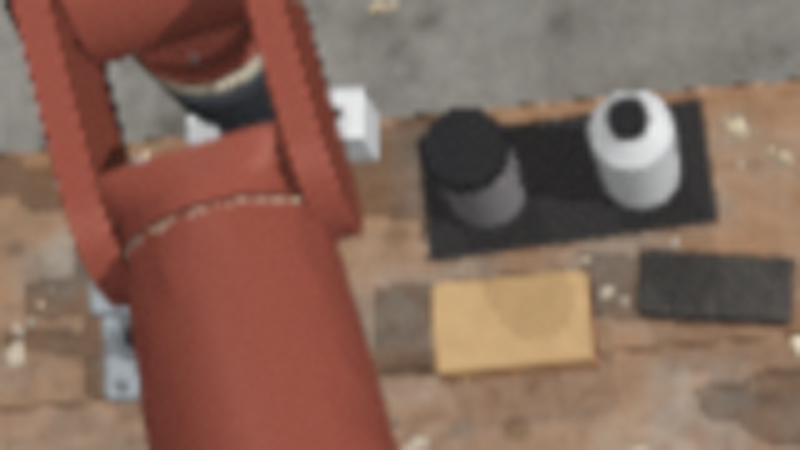

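Run:
```python
from h import *
p,_,o=pose()
im=cv2.imread('pics/w13.png');crop(im,260,130,370,350,3.6,'w13d')
h=wpix([(316,200),(316,338)],p[2]+.0271,o);print(h.round(4),h.mean(0)-p)
f=wpix([(278,163),(354,164)],p[2]+.0271,o);print(f-p)
```

```text
[[0.4449 0.2087 0.2608]
 [0.4413 0.1392 0.2608]] [0.00042866 0.00197372 0.0271    ]
[[-0.01134043  0.05204766  0.0271    ]
 [ 0.01730749  0.05014669  0.0271    ]]
```

View pics/w13d.png

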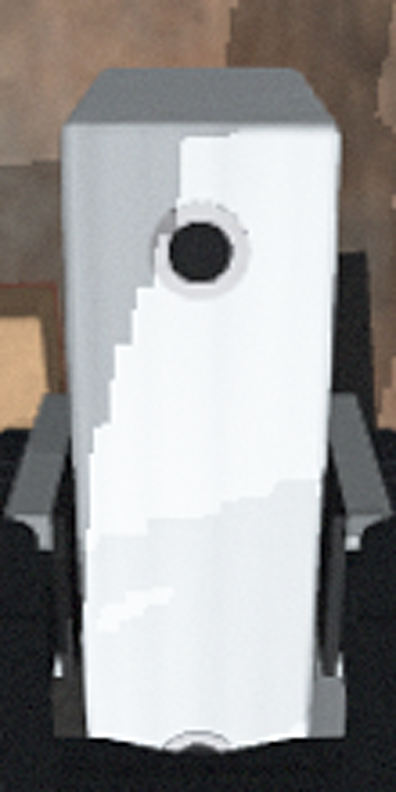

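Run:
```python
from h import *
plan([.4455,.2982,.11],-1.3)
```

```text
t 19.32 pos [0.4427 0.172  0.2337] F [-1.  -0.8 -3.3] open 0.029 q [ 0.21 -0.32  1.95 -0.    1.52  0.27]
toolx [-0.001 -0.001 -1.   ] tooly [ 0.999 -0.054 -0.001]
cur yaw -3.09
shift m [ 0.1236 -0.0039 -0.1263] rows 4.239398354696066 rot deg [-1.79  0.04  0.05]
```

```bash
python3 -m handwheel '[0.2,0,0,-0.015,-0.5,0,0, 0.2,0,-0.001,-0.04,-1,0,0, 0.2,0,-0.002,-0.07,-1.8,0,0, 0.2,0.01,-0.004,-0.1,-1.8,0,0, 0.2,0.03,-0.004,-0.12,-1.8,0,0, 0.2,0.055,-0.004,-0.126,-1.8,0,0, 0.2,0.08,-0.004,-0.126,-1.8,0,0, 0.2,0.1,-0.004,-0.126,-1.8,0,0, 0.2,0.115,-0.004,-0.126,-1.8,0,0, 0.2,0.12,-0.004,-0.126,-1.8,0,0, 0.2,0.12,-0.004,-0.126,-1.8,0,0, 0.2,0.12,-0.004,-0.126,-1.8,0,0]'
python3 - <<'E'
from h import *
plan([.4455,.2982,.053],-1.3)
snap('wrist','w14')
im,*_=snap('side','s14');crop(im,260,100,430,220,4.5,'s14c')
plan([.4455,.2982,.053],-1.3)
E
```

```text
t: 20.32
tool_pos: [0.4462, 0.2985, 0.115]
tool_rot: [1.226, 1.198, -1.225]
contact_force: [0.3, 0.3, -2.6]
opening: 0.029
t 20.32 pos [0.4462 0.2985 0.115 ] F [ 0.3  0.3 -2.6] open 0.029 q [ 0.45 -0.06  1.92 -0.    1.27  0.47]
toolx [ 0.001  0.    -1.   ] tooly [ 1.    -0.022  0.001]
cur yaw -1.28
shift m [ 0.062  -0.0008  0.0003] rows 1.4867672175559643 rot deg [ 0.02 -0.02 -0.04]
t 20.42 pos [0.4468 0.2991 0.1162] F [-0.2  0.9 -3. ] open 0.0289 q [ 0.45 -0.06  1.92  0.    1.27  0.47]
toolx [ 0.003  0.001 -1.   ] tooly [ 1.    -0.022  0.003]
cur yaw -1.26
shift m [ 0.0632 -0.0015  0.0011] rows 1.5150614812928151 rot deg [ 0.04 -0.08 -0.16]
```

View pics/w14.png

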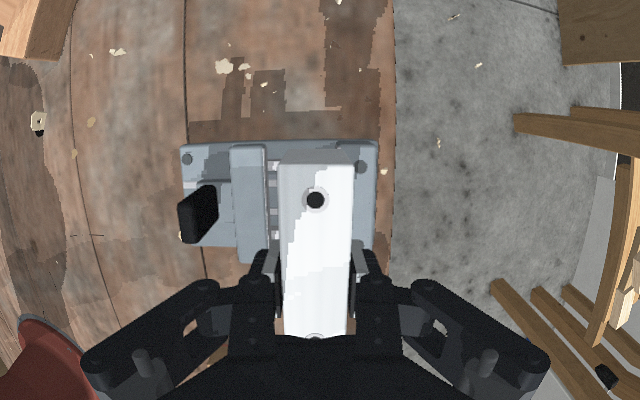

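View pics/s14c.png

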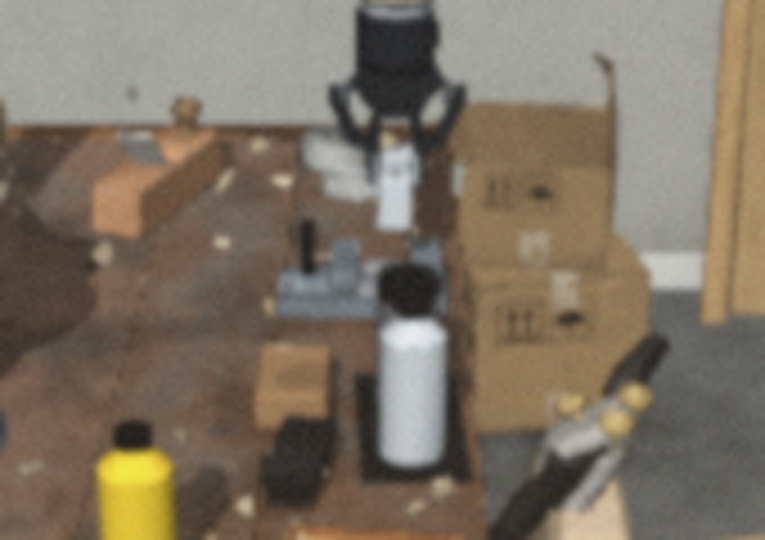

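Run:
```python
from h import *
im=cv2.imread('pics/w14.png');crop(im,170,120,390,270,3.6,'w14c')
```

```text
(no output)
```

View pics/w14c.png

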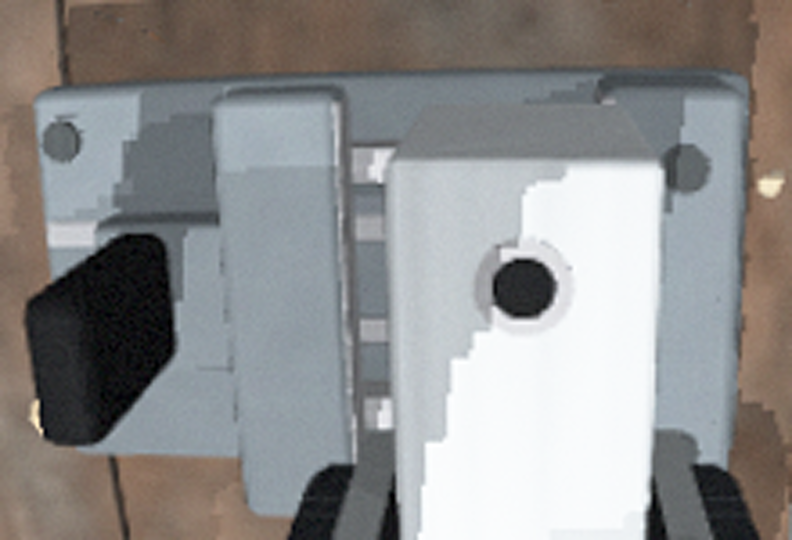

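Run:
```python
from h import *
p,_,o=pose()
c=lambda L:[(170+(a)/3.6,120+(b)/3.6) for a,b in L]
w=wpix(c([(218,100),(333,98),(247,513),(606,93),(742,90),(730,465)]),.046,o);print(w.round(4))
b=wpix(c([(390,160),(663,162)]),p[2]+.0271,o); print('blk front',b.round(4),(b-p).round(4))
```

```text
[[0.3886 0.3468 0.046 ]
 [0.4116 0.3461 0.046 ]
 [0.3859 0.2572 0.046 ]
 [0.464  0.3457 0.046 ]
 [0.4905 0.3461 0.046 ]
 [0.4906 0.2669 0.046 ]]
blk front [[0.4338 0.3502 0.1433]
 [0.4625 0.3494 0.1433]] [[-0.013   0.051   0.0271]
 [ 0.0157  0.0502  0.0271]]
```

```bash
python3 -m handwheel '[0.2,0.01,-0.001,0,0,0,0, 0.2,0.02,-0.001,0,0,0,0, 0.2,0.03,-0.001,0,0,0,0, 0.2,0.035,-0.001,0,0,0,0, 0.2,0.035,-0.001,0,0,0,0, 0.2,0.035,-0.001,0,0,0,0]'
python3 - <<'E'
from h import *
plan([.4455,.2990,.053],-1.3)
plan([.4455,.2990,.053],-1.3)
E
```

```text
t: 20.92
tool_pos: [0.444, 0.2988, 0.0783]
tool_rot: [1.223, 1.2, -1.226]
contact_force: [-0.5, -0.6, -3.2]
opening: 0.0289
t 20.92 pos [0.444  0.2988 0.0783] F [-0.5 -0.6 -3.2] open 0.0289 q [ 0.45 -0.01  1.95 -0.    1.21  0.47]
toolx [-0.002 -0.001 -1.   ] tooly [ 1.    -0.021 -0.002]
cur yaw -1.21
shift m [ 0.0253  0.0015 -0.0002] rows 0.6088100604887128 rot deg [0.09 0.05 0.09]
t 20.92 pos [0.444  0.2988 0.0783] F [-0.5 -0.6 -3.2] open 0.0289 q [ 0.45 -0.01  1.95 -0.    1.21  0.47]
toolx [-0.002 -0.001 -1.   ] tooly [ 1.    -0.021 -0.002]
cur yaw -1.21
shift m [ 0.0253  0.0015 -0.0002] rows 0.6088100604887128 rot deg [0.09 0.05 0.09]
```

```bash
python3 -m handwheel '[0.2,0.006,0.001,0,0,0,0, 0.2,0.012,0.001,0,0,0,0, 0.2,0.017,0.001,0,0,0,0, 0.2,0.02,0.001,0,0,0,0, 0.2,0.022,0.001,0,0,0,0, 0.2,0.022,0.001,0,0,0,0]';python3 -m handwheel '[0.2,0.001,0,0,0,0,0, 0.2,0.002,0,0,0,0,0, 0.2,0.003,0,0,0,0,0, 0.2,0.003,0,0,0,0,0]'
```

```text
t: 21.42
tool_pos: [0.4451, 0.2988, 0.0565]
tool_rot: [1.224, 1.2, -1.226]
contact_force: [-0.9, 0.5, -3.0]
opening: 0.0291
t: 21.75
tool_pos: [0.4455, 0.299, 0.0543]
tool_rot: [1.225, 1.199, -1.225]
contact_force: [0.6, 0.3, -3.0]
opening: 0.0293
```

```bash
python3 -m handwheel '[0.2,0.001,0,0,0,0,0, 0.2,0.002,0,0,0,0,0, 0.2,0.002,0,0,0,0,0]';python3 -m handwheel '[0.2,0.001,0,0,0,0,0, 0.2,0.002,0,0,0,0,0, 0.2,0.002,0,0,0,0,0]'
```

```text
t: 22.0
tool_pos: [0.4454, 0.299, 0.0521]
tool_rot: [1.225, 1.199, -1.225]
contact_force: [0.1, 0.9, -4.1]
opening: 0.0288
t: 22.25
tool_pos: [0.4457, 0.2991, 0.0509]
tool_rot: [1.225, 1.199, -1.225]
contact_force: [-0.9, -1.1, 1.5]
opening: 0.0289
```

```bash
python3 -m handwheel '[0.2,0,0.001,0,0,0,0, 0.2,0,0.002,0,0,0,0, 0.2,0,0.002,0,0,0,0]';python3 -m handwheel '[0.2,0,0.001,0,0,0,0, 0.2,0,0.001,0,0,0,0]'
```

```text
t: 22.5
tool_pos: [0.4468, 0.2992, 0.0509]
tool_rot: [1.223, 1.201, -1.227]
contact_force: [-7.0, -0.8, 7.5]
opening: 0.029
t: 22.67
tool_pos: [0.4469, 0.2992, 0.0509]
tool_rot: [1.222, 1.203, -1.228]
contact_force: [-10.4, -1.2, 9.0]
opening: 0.0288
```

```bash
python3 -m handwheel '[0.5,0,0,0,0,0,0, 0.5,0,0,0,0,0,0, 0.7,0,0,0,0,0,0, 0.7,0,0,0,0,0,0, 0.7,-0.005,-0.001,0,0,0,0, 0.7,-0.02,-0.001,0,0,0,0, 0.7,-0.05,-0.001,0,0,0,0, 0.7,-0.09,-0.001,0,0,0,0, 0.7,-0.13,-0.001,0,0,0,0, 0.5,-0.15,-0.001,0.01,0,0,0, 0.5,-0.16,-0.001,0.03,0,0,0]'
python3 -m handwheel '[0.3,-0.01,-0.02,0.01,0,0,0, 0.1,-0.01,-0.04,0.03,0,0,0, 0,-0.01,-0.04,0.04,0,0,0, 0,-0.01,-0.04,0.04,0,0,0, 0,-0.01,-0.04,0.04,0,0,0]'
python3 - <<'E'
from h import *
im,*_=snap('wrist','w15');crop(im,200,40,420,260,2.7,'w15c')
plan([.325,.30,.2],-1.3)
E
```

```text
t: 23.58
tool_pos: [0.449, 0.2707, 0.2162]
tool_rot: [1.23, 1.197, -1.215]
contact_force: [-0.1, -0.0, 0.4]
opening: 0.0428
t: 24.0
tool_pos: [0.4065, 0.2297, 0.2205]
tool_rot: [1.226, 1.198, -1.224]
contact_force: [0.0, 0.4, -0.3]
opening: -0.0003
t 24.05 pos [0.4066 0.2301 0.2204] F [-0.5 -0.4  0.1] open 0.0001 q [ 0.36 -0.33  1.98  0.    1.5   0.38]
toolx [ 0.     0.001 -1.   ] tooly [ 1.    -0.022  0.   ]
cur yaw -1.24
shift m [ 0.0204 -0.0831 -0.0681] rows 2.6228893102138064 rot deg [ 0.06 -0.03 -0.03]
```

View pics/w15.png

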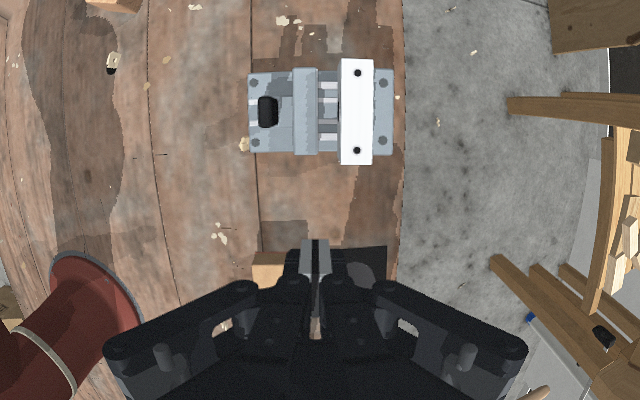

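View pics/w15c.png

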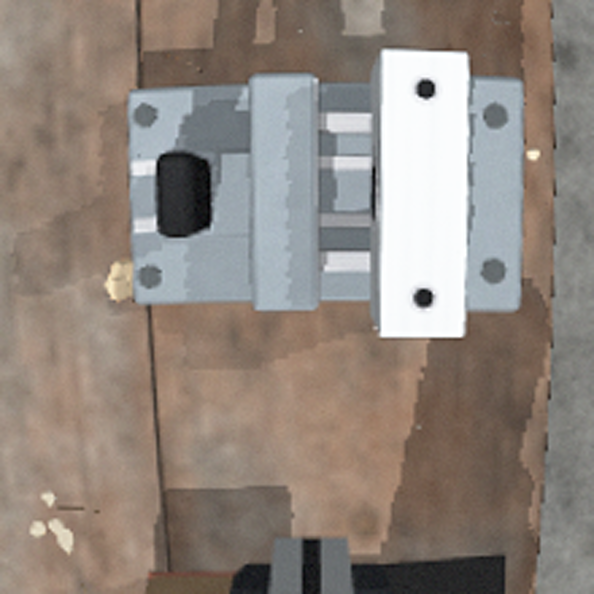

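Run:
```python
from h import *
_,_,o=pose()
c=lambda L:[(200+(a)/2.7,40+(b)/2.7) for a,b in L]
b=wpix(c([(381,50),(468,50),(466,337),(380,337)]),.078,o);print('blk',b.mean(0).round(4),b.round(4))
h=wpix(c([(426,89),(424,298)]),.078,o);print('bholes',h.mean(0).round(4),h.round(4))
f=wpix(c([(495,116),(493,271)]),.046,o);print('fixed holes mid',f.mean(0).round(4),f.round(4))
s=wpix(c([(252,75),(317,74),(318,309),(255,310)]),.046,o);print('slide',s.mean(0).round(4),s.round(4))
e=wpix(c([(522,79),(520,310)]),.046,o);print('fixed ends',e.mean(0).round(4),e.round(4))
t=wpix(c([(158,155),(210,155),(210,236),(158,236)]),.08,o);print('tab',t.round(4),t.mean(0).round(4))
p,_,_=pose()
```

```text
blk [0.4469 0.3    0.078 ] [[0.4328 0.3493 0.078 ]
 [0.4624 0.35   0.078 ]
 [0.4614 0.2501 0.078 ]
 [0.4312 0.2505 0.078 ]]
bholes [0.4471 0.2999 0.078 ] [[0.4477 0.3359 0.078 ]
 [0.4465 0.2639 0.078 ]]
fixed holes mid [0.4781 0.3002 0.046 ] [[0.4785 0.3301 0.046 ]
 [0.4777 0.2702 0.046 ]]
slide [0.3989 0.301  0.046 ] [[0.3875 0.346  0.046 ]
 [0.4116 0.3456 0.046 ]
 [0.4102 0.2561 0.046 ]
 [0.3862 0.2563 0.046 ]]
fixed ends [0.4891 0.3    0.046 ] [[0.4893 0.345  0.046 ]
 [0.4889 0.255  0.046 ]]
tab [[0.3573 0.3153 0.08  ]
 [0.375  0.3144 0.08  ]
 [0.3741 0.2869 0.08  ]
 [0.3562 0.2877 0.08  ]] [0.3656 0.3011 0.08  ]
```

```bash
python3 -m handwheel '[0,0,-0.025,-0.025,0,0,0, 0,0,-0.055,-0.05,0,0,0, 0,0,-0.08,-0.072,0,0,0, 0,0.01,-0.083,-0.072,0,0,0, 0,0.05,-0.083,-0.072,0,0,0, 0,0.09,-0.083,-0.072,0,0,0, 0,0.12,-0.083,-0.072,0,0,0, 0,0.14,-0.083,-0.072,0,0,0, 0,0.155,-0.083,-0.072,0,0,0, 0,0.161,-0.083,-0.072,0,0,0, 0,0.161,-0.083,-0.072,0,0,0]'
python3 - <<'E'
from h import *
plan([.335,.3015,.056],-1.3)
snap('wrist','w16')
E
```

```text
t: 24.97
tool_pos: [0.3237, 0.303, 0.0572]
tool_rot: [1.221, 1.2, -1.229]
contact_force: [-0.4, 1.0, -0.1]
opening: -0.0
t 24.97 pos [0.3237 0.303  0.0572] F [-0.4  1.  -0.1] open -0.0 q [ 0.58 -0.21  2.17 -0.    1.19  0.61]
toolx [-0.004 -0.002 -1.   ] tooly [ 1.    -0.021 -0.004]
cur yaw -1.2
shift m [0.0012 0.0114 0.0013] rows 0.2757191577292318 rot deg [0.1  0.15 0.21]
```

View pics/w16.png

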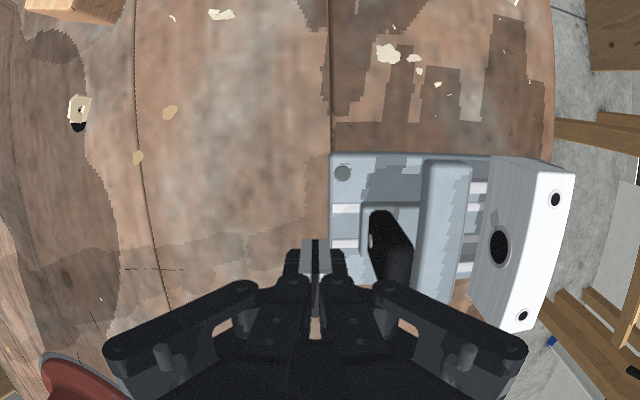

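```bash
python3 -m handwheel '[0,0,0.006,0.001,0,0,0, 0,0,0.012,0.001,0,0,0, 0,0,0.016,0.001,0,0,0, 0,0,0.019,0.001,0,0,0, 0,0,0.019,0.001,0,0,0]';python3 -m handwheel '[0,0,0.003,0,0,0,0, 0,0,0.006,0,0,0,0, 0,0,0.008,0,0,0,0, 0,0,0.008,0,0,0,0]'
```

```text
t: 25.43
tool_pos: [0.3441, 0.3028, 0.0606]
tool_rot: [1.226, 1.2, -1.225]
contact_force: [-3.2, 0.3, 2.8]
opening: -0.0001
t: 25.77
tool_pos: [0.3515, 0.3026, 0.0603]
tool_rot: [1.225, 1.201, -1.226]
contact_force: [-5.6, 0.7, 3.9]
opening: 0.0
```

```bash
python3 -m handwheel '[0,0,0.003,0,0,0,0, 0,0,0.006,0,0,0,0, 0,0,0.008,0,0,0,0, 0,0,0.008,0,0,0,0]';python3 -m handwheel '[0,0,0.002,0,0,0,0, 0,0,0.003,0,0,0,0, 0,0,0.003,0,0,0,0]'
```

```text
t: 26.1
tool_pos: [0.3594, 0.3024, 0.0602]
tool_rot: [1.225, 1.201, -1.226]
contact_force: [-5.7, 2.5, 4.0]
opening: 0.0
t: 26.35
tool_pos: [0.3621, 0.3024, 0.0601]
tool_rot: [1.225, 1.202, -1.226]
contact_force: [-7.2, 1.5, 4.7]
opening: 0.0002
```

```bash
python3 -m handwheel '[0,0,0.001,0,0,0,0, 0,0,0.002,0,0,0,0, 0,0,0.002,0,0,0,0]';python3 -m handwheel '[0,0,0.001,0,0,0,0, 0,0,0.001,0,0,0,0]';python3 -m handwheel '[0,0,0.001,0,0,0,0, 0,0,0.001,0,0,0,0]'
```

```text
t: 26.6
tool_pos: [0.3626, 0.3024, 0.0601]
tool_rot: [1.223, 1.204, -1.229]
contact_force: [-12.8, 1.0, 9.3]
opening: -0.0002
t: 26.77
tool_pos: [0.3627, 0.3024, 0.0601]
tool_rot: [1.221, 1.206, -1.231]
contact_force: [-16.4, 1.7, 12.1]
opening: 0.0
t: 26.93
tool_pos: [0.3627, 0.3024, 0.0601]
tool_rot: [1.22, 1.208, -1.233]
contact_force: [-19.4, 1.3, 14.7]
opening: 0.0001
```

```bash
python3 -m handwheel '[0,0,-0.004,0,0,0,0, 0,0,-0.012,0,0,0,0, 0,0,-0.02,0,0,0,0, 0,-0.02,-0.022,0,0,0,0, 0,-0.06,-0.022,0,0,0,0, 0,-0.1,-0.022,0,0,0,0, 0.3,-0.14,-0.01,0.02,0,0,0, 0.6,-0.17,0.015,0.05,0,0,0, 1,-0.18,0.04,0.075,0,0,0, 1,-0.18,0.05,0.08,0,0,0, 1,-0.18,0.05,0.08,0,0,0, 1,-0.18,0.05,0.08,0,0,0]'
python3 - <<'E'
from h import *
plan([.459,.0808,.24],-7.7)
im,*_=snap('wrist','w17');crop(im,200,40,420,260,2.7,'w17c')
E
```

```text
t: 27.93
tool_pos: [0.415, 0.2202, 0.2394]
tool_rot: [1.226, 1.198, -1.226]
contact_force: [-0.0, 0.3, -0.3]
opening: 0.0722
t 27.93 pos [0.415  0.2202 0.2394] F [-0.   0.3 -0.3] open 0.0722 q [ 0.33 -0.34  1.95  0.    1.53  0.35]
toolx [ 0.  0. -1.] tooly [ 1.    -0.023  0.   ]
cur yaw -1.32
shift m [-0.0007  0.0472  0.1384] rows 3.506099036393702 rot deg [ 6.38 -0.02 -0.  ]
```

View pics/w17c.png

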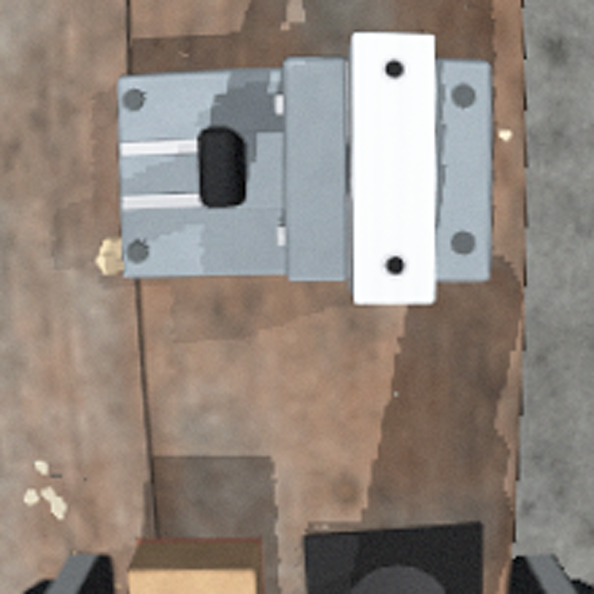

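Run:
```python
from h import *
plan([.461,.03,.24],-7.7)
```

```text
t 27.98 pos [0.4142 0.2207 0.2386] F [-0.6  0.4  0.1] open 0.0787 q [ 0.33 -0.34  1.95  0.    1.53  0.35]
toolx [-0.001 -0.    -1.   ] tooly [ 1.    -0.022 -0.001]
cur yaw -1.24
shift m [-0.0014  0.0509  0.1896] rows 4.708294951373239 rot deg [6.46 0.01 0.07]
```

```bash
python3 -m handwheel '[1,0,0.01,0.03,1,0,0, 1,0,0.02,0.07,3,0,0, 1,0,0.03,0.11,5,0,0, 1,0,0.04,0.145,6.4,0,0, 1,0,0.051,0.175,6.4,0,0, 1,0,0.051,0.19,6.4,0,0, 1,0,0.051,0.19,6.4,0,0, 1,0,0.051,0.19,6.4,0,0]'
python3 - <<'E'
from h import *
plan([.461,-.0236,.078],-7.7)
im,d,P,o=snap('wrist','w18');crop(im,230,60,400,300,2.4,'w18c')
E
```

```text
t: 28.65
tool_pos: [0.461, 0.0303, 0.2382]
tool_rot: [1.306, 1.145, -1.308]
contact_force: [0.5, -0.4, -0.0]
opening: 0.0852
t 28.65 pos [0.461  0.0303 0.2382] F [ 0.5 -0.4 -0. ] open 0.0852 q [-0.1  -0.36  1.97  0.    1.53  0.04]
toolx [-0.002  0.001 -1.   ] tooly [ 0.991 -0.133 -0.002]
cur yaw -7.62
shift m [0.1601 0.0075 0.0535] rows 4.052440426575436 rot deg [ 0.08 -0.03  0.12]
```

View pics/w18c.png

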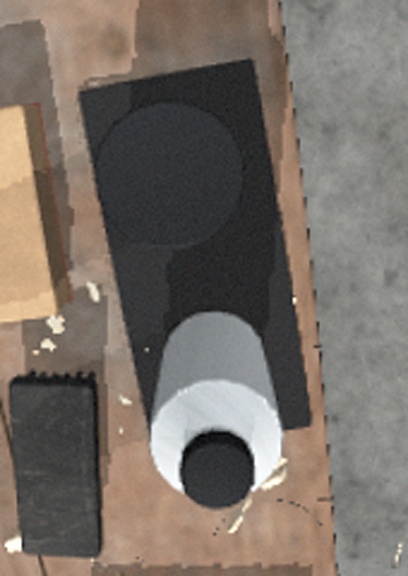

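```bash
python3 - <<'E'
from h import *
p,_,o=pose()
print(wpix([(230+216/2.4,60+469/2.4)],.142,o),wpix([(230+169/2.4,60+174/2.4)],.119,o))
E
python3 -m handwheel '[1,0,0.004,0.02,0,0,0, 1,0,0.0075,0.045,0,0,0, 1,0.02,0.0075,0.0535,0,0,0, 1,0.055,0.0075,0.0535,0,0,0, 1,0.09,0.0075,0.0535,0,0,0, 1,0.125,0.0075,0.0535,0,0,0, 1,0.145,0.0075,0.0535,0,0,0, 1,0.156,0.0075,0.0535,0,0,0, 1,0.16,0.0075,0.0535,0,0,0, 1,0.16,0.0075,0.0535,0,0,0]'
python3 - <<'E'
from h import *
plan([.461,-.0236,.078],-7.7)
snap('wrist','w19')
E
```

```text
[[ 0.45890063 -0.01858578  0.142     ]] [[0.45579417 0.08462729 0.119     ]]
t: 29.53
tool_pos: [0.462, -0.0233, 0.079]
tool_rot: [1.305, 1.145, -1.306]
contact_force: [-0.6, 0.6, -0.9]
opening: 0.0853
t 29.53 pos [ 0.462  -0.0233  0.079 ] F [-0.6  0.6 -0.9] open 0.0853 q [-0.21 -0.2   2.12  0.    1.22 -0.08]
toolx [-0.001  0.    -1.   ] tooly [ 0.991 -0.131 -0.001]
cur yaw -7.51
shift m [ 0.001  -0.0009  0.0004] rows 0.033257856425453335 rot deg [ 0.19 -0.01  0.06]
```

View pics/w19.png

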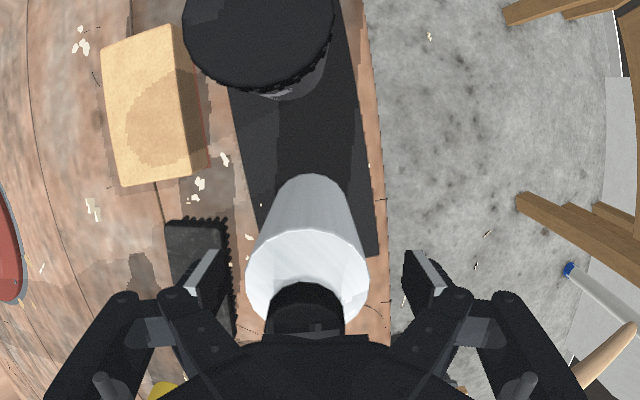

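```bash
python3 -m handwheel '[1,0.001,-0.002,0,0,0,0, 0.55,0.001,-0.002,0,0,0,0, 0.55,0.001,-0.002,0,0,0,0, 0.4,0.001,-0.002,0,0,0,0, 0.4,0.001,-0.002,0,0,0,0, 0.4,0.001,-0.002,0,0,0,0, 0.4,0.001,-0.002,0,0,0,0, 0.4,0.001,-0.002,0,0,0,0]' 40
python3 -m handwheel '[0.4,-0.005,0,0,0,0,0, 0.4,-0.015,0,0,0,0,0, 0.4,-0.03,0,0,0,0,0, 0.4,-0.05,0,0,0,0,0, 0.4,-0.075,0,0,0,0,0, 0.4,-0.1,0,0,0,0,0, 0.4,-0.125,0,0,0,0,0, 0.4,-0.14,0,0,0,0,0, 0.4,-0.145,0,0,0,0,0, 0.4,-0.145,0,0,0,0,0]'
python3 - <<'E'
from h import *
plan([.383,-.3115,.225],-7.7)
E
```

```text
t: 30.25
tool_pos: [0.4607, -0.0243, 0.0797]
tool_rot: [1.307, 1.143, -1.306]
contact_force: [-3.7, 1.2, 6.7]
opening: 0.0531
t: 31.08
tool_pos: [0.461, -0.0243, 0.2251]
tool_rot: [1.308, 1.141, -1.304]
contact_force: [-0.5, -0.8, -3.7]
opening: 0.0533
t 31.08 pos [ 0.461  -0.0243  0.2251] F [-0.5 -0.8 -3.7] open 0.0533 q [-0.21 -0.35  1.99  0.    1.51 -0.08]
toolx [ 0.003 -0.001 -1.   ] tooly [ 0.991 -0.132  0.003]
cur yaw -7.61
shift m [ 1.00e-04 -3.92e-02  2.95e-01] rows 7.1362778214060425 rot deg [ 0.09  0.01 -0.19]
```

```bash
python3 -m handwheel '[0.4,0,-0.001,0.01,0,0,0, 0.4,0,-0.003,0.03,0,0,0, 0.4,0,-0.007,0.06,0,0,0, 0.4,0,-0.012,0.095,0,0,0, 0.4,0,-0.017,0.13,0,0,0, 0.4,0,-0.022,0.165,0,0,0, 0.4,0,-0.027,0.2,0,0,0, 0.4,0,-0.031,0.235,0,0,0, 0.4,0,-0.035,0.265,0,0,0, 0.4,0,-0.038,0.285,0,0,0, 0.4,0,-0.039,0.294,0,0,0, 0.4,0,-0.039,0.296,0,0,0]'
python3 -m handwheel '[0.4,0,0,0,0,0,0, 0.4,0,0,0,0,0,0]'
python3 - <<'E'
from h import *
plan([.383,-.313,.0835],-7.7)
im,d,P,o=snap('wrist','w20');
plan([.383,-.313,.0835],-7.7)
E
```

```text
t: 32.08
tool_pos: [0.3807, -0.3133, 0.2212]
tool_rot: [1.309, 1.146, -1.31]
contact_force: [-0.5, 0.3, -3.0]
opening: 0.053
t: 32.25
tool_pos: [0.3823, -0.3113, 0.2223]
tool_rot: [1.307, 1.146, -1.306]
contact_force: [-0.4, 0.3, -3.4]
opening: 0.0531
t 32.25 pos [ 0.3823 -0.3113  0.2223] F [-0.4  0.3 -3.4] open 0.0531 q [-0.83 -0.26  1.92  0.    1.49 -0.7 ]
toolx [-0.001  0.002 -1.   ] tooly [ 0.991 -0.132 -0.001]
cur yaw -7.57
shift m [0.1388 0.0011 0.0018] rows 3.329691056011773 rot deg [ 0.13 -0.09  0.07]
t 32.3 pos [ 0.3825 -0.3112  0.2227] F [ 0.1 -0.4 -1.8] open 0.0531 q [-0.83 -0.27  1.92  0.    1.49 -0.7 ]
toolx [-0.001  0.001 -1.   ] tooly [ 0.991 -0.131 -0.001]
cur yaw -7.53
shift m [0.1392 0.0008 0.0018] rows 3.3379172196741997 rot deg [ 0.17 -0.06  0.04]
```

View pics/w20.png

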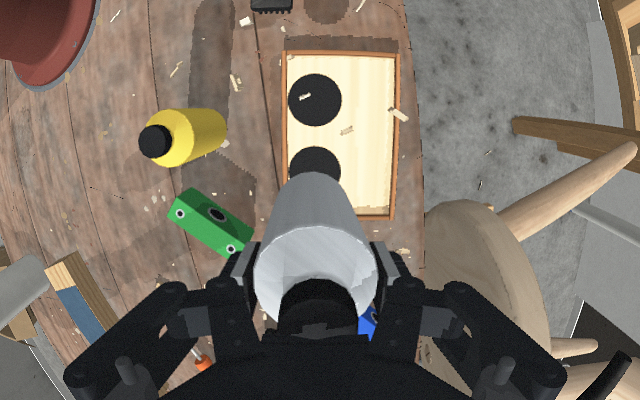

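```bash
python3 -m handwheel '[0.4,0.01,0.001,0.001,0,0,0, 0.4,0.03,0.001,0.0015,0,0,0, 0.4,0.055,0.001,0.0015,0,0,0, 0.4,0.08,0.001,0.0015,0,0,0, 0.4,0.1,0.001,0.0015,0,0,0, 0.4,0.118,0.001,0.0015,0,0,0, 0.4,0.127,0.001,0.0015,0,0,0, 0.4,0.132,0.001,0.0015,0,0,0, 0.4,0.135,0.001,0.0015,0,0,0, 0.4,0.135,0.001,0.0015,0,0,0, 0.4,0.135,0.001,0.0015,0,0,0]'
python3 - <<'E'
from h import *
plan([.383,-.313,.0835],-7.7)
E
```

```text
t: 33.22
tool_pos: [0.3839, -0.3145, 0.0894]
tool_rot: [1.306, 1.141, -1.306]
contact_force: [0.2, 0.3, -1.8]
opening: 0.0531
t 33.22 pos [ 0.3839 -0.3145  0.0894] F [ 0.2  0.3 -1.8] open 0.0531 q [-0.84 -0.13  2.03  0.    1.23 -0.7 ]
toolx [ 0.001 -0.001 -1.   ] tooly [ 0.991 -0.132  0.002]
cur yaw -7.59
shift m [ 0.0059 -0.001  -0.0014] rows 0.1481132399565562 rot deg [ 0.11  0.07 -0.09]
```

```bash
python3 -m handwheel '[0.4,0.001,-0.0005,-0.001,0,0,0, 0.4,0.002,-0.0005,-0.0015,0,0,0, 0.4,0.003,-0.0005,-0.0015,0,0,0, 0.4,0.004,-0.0005,-0.0015,0,0,0, 0.4,0.004,-0.0005,-0.0015,0,0,0]';python3 -m handwheel '[0.4,0.001,0,0,0,0,0, 0.4,0.002,0,0,0,0,0, 0.4,0.002,0,0,0,0,0]'
```

```text
t: 33.63
tool_pos: [0.3828, -0.3124, 0.0842]
tool_rot: [1.306, 1.144, -1.306]
contact_force: [0.0, 0.2, -3.3]
opening: 0.0531
t: 33.88
tool_pos: [0.3829, -0.313, 0.0837]
tool_rot: [1.306, 1.143, -1.307]
contact_force: [-2.4, 2.2, 4.5]
opening: 0.0532
```

Contact. I'll release, rise and go back for the jar.

```bash
python3 -m handwheel '[0.7,0,0,0,0,0,0, 0.7,0,0,0,0,0,0, 1,0,0,0,0,0,0, 1,0,0,0,0,0,0, 1,0,0,0,0,0,0, 1,-0.01,0,0,0,0,0, 1,-0.04,0,0,0,0,0, 1,-0.08,0,0,0,0,0, 1,-0.12,0,0,0,0,0, 1,-0.15,0,-0.01,0,0,0, 1,-0.16,0,-0.03,0,0,0]'
python3 - <<'E'
from h import *
im,d,P,o=snap('wrist','w21');
plan([.4585,.04,.235],-7.7)
E
```

```text
t: 34.8
tool_pos: [0.3885, -0.2853, 0.25]
tool_rot: [1.306, 1.131, -1.305]
contact_force: [0.5, -0.1, -0.2]
opening: 0.0852
t 34.85 pos [ 0.3892 -0.2819  0.2499] F [2.  0.8 1.1] open 0.0852 q [-0.78 -0.32  1.92  0.    1.53 -0.65]
toolx [ 0.008 -0.005 -1.   ] tooly [ 0.991 -0.132  0.009]
cur yaw -7.57
shift m [ 0.0138  0.0262 -0.3283] rows 7.904195542251297 rot deg [ 0.13  0.24 -0.52]
```

View pics/w21.png

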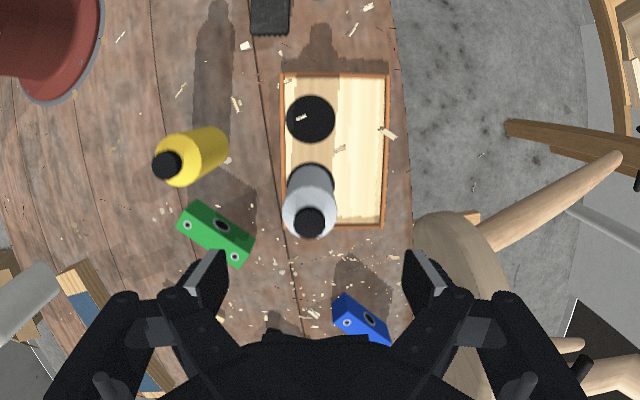

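The canister is back upright on its pad at about (309,205). Next I go to the jar.

```bash
python3 -m handwheel '[1,0,0.002,-0.035,0,0,0, 1,0,0.005,-0.075,0,0,0, 1,0.004,0.008,-0.115,0,0,0, 1,0.008,0.012,-0.155,0,0,0, 1,0.012,0.016,-0.195,0,0,0, 1,0.014,0.02,-0.235,0,0,0, 1,0.014,0.023,-0.275,0,0,0, 1,0.014,0.026,-0.31,0,0,0, 1,0.014,0.026,-0.325,0,0,0, 1,0.014,0.026,-0.328,0,0,0, 1,0.014,0.026,-0.328,0,0,0]'
python3 - <<'E'
from h import *
im,d,P,o=snap('wrist','w22');crop(im,230,60,400,300,2.4,'w22c')
plan([.458,.081,.067],-7.7)
E
```

```text
t: 35.77
tool_pos: [0.4559, 0.0396, 0.2281]
tool_rot: [1.304, 1.145, -1.305]
contact_force: [-0.4, -0.3, 0.3]
opening: 0.0849
t 35.82 pos [0.4559 0.0387 0.2281] F [ 1.   0.2 -0.5] open 0.0853 q [-0.08 -0.36  1.99 -0.    1.52  0.05]
toolx [-0.001 -0.001 -1.   ] tooly [ 0.991 -0.132 -0.   ]
cur yaw -7.57
shift m [ 0.1611 -0.0034 -0.0423] rows 3.9945618892397263 rot deg [0.13 0.04 0.03]
```

View pics/w22c.png

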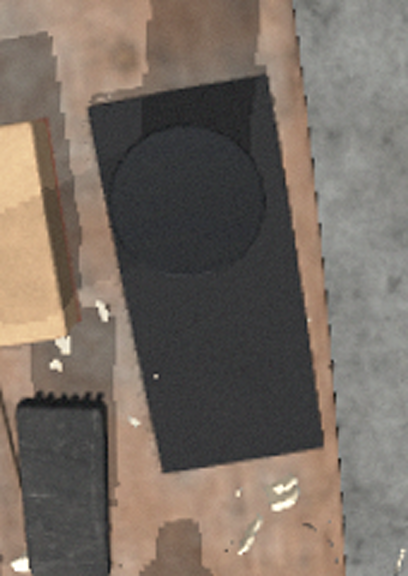

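```bash
python3 - <<'E'
from h import *
p,_,o=pose()
print(wpix([(230+188/2.4,60+200/2.4)],.119,o))
m=wpix([(230+a/2.4,60+b/2.4) for a,b in [(90,106),(268,76),(322,445),(163,472)]],.004,o);print(m.round(4),m.mean(0))
E
python3 -m handwheel '[1,0,-0.002,-0.02,0,0,0, 1,0,-0.003,-0.044,0,0,0, 1,0.02,-0.003,-0.044,0,0,0, 1,0.055,-0.003,-0.044,0,0,0, 1,0.09,-0.003,-0.044,0,0,0, 1,0.125,-0.003,-0.044,0,0,0, 1,0.145,-0.003,-0.044,0,0,0, 1,0.154,-0.003,-0.044,0,0,0, 1,0.159,-0.003,-0.044,0,0,0, 1,0.159,-0.003,-0.044,0,0,0]'
python3 - <<'E'
from h import *
plan([.458,.081,.067],-7.7)
snap('wrist','w23')
E
```

```text
[[0.45640446 0.08336553 0.119     ]]
[[ 0.4113  0.1248  0.004 ]
 [ 0.4991  0.1276  0.004 ]
 [ 0.507  -0.0687  0.004 ]
 [ 0.4186 -0.0732  0.004 ]] [0.45899354 0.02761089 0.004     ]
t: 36.65
tool_pos: [0.459, 0.0821, 0.0691]
tool_rot: [1.307, 1.143, -1.308]
contact_force: [-0.2, -0.1, -0.6]
opening: 0.0856
t 36.65 pos [0.459  0.0821 0.0691] F [-0.2 -0.1 -0.6] open 0.0856 q [ 0.02 -0.17  2.11 -0.    1.2   0.15]
toolx [-0.001 -0.    -1.   ] tooly [ 0.991 -0.134 -0.001]
cur yaw -7.7
shift m [ 0.0021 -0.0008  0.0012] rows 0.06193491617025735 rot deg [0.   0.01 0.03]
```

View pics/w23.png

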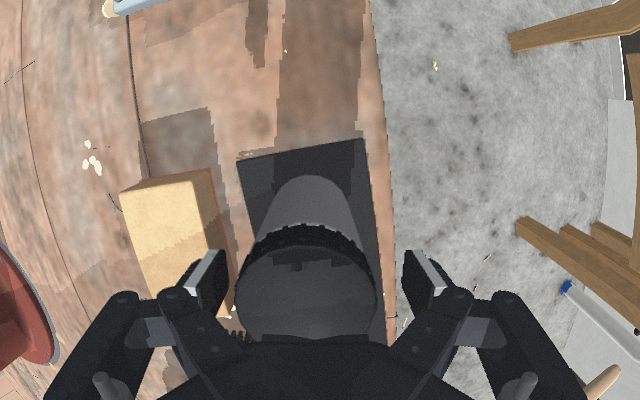

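```bash
python3 -m handwheel '[1,0.001,-0.001,0.001,0,0,0, 0.55,0.001,-0.001,0.001,0,0,0, 0.55,0.001,-0.001,0.001,0,0,0, 0.4,0.001,-0.001,0.001,0,0,0, 0.4,0.001,-0.001,0.001,0,0,0, 0.4,0.001,-0.001,0.001,0,0,0, 0.4,0.001,-0.001,0.001,0,0,0, 0.4,0.001,-0.001,0.001,0,0,0]' 40
python3 -m handwheel '[0.4,-0.005,0,0,0,0,0, 0.4,-0.015,0,0,0,0,0, 0.4,-0.03,0,0,0,0,0, 0.4,-0.05,0,0,0,0,0, 0.4,-0.075,0,0,0,0,0, 0.4,-0.1,0,0,0,0,0, 0.4,-0.125,0,0,0,0,0, 0.4,-0.145,0,0,0,0,0, 0.4,-0.155,0,0,0,0,0, 0.4,-0.155,0,0,0,0,0]'
python3 - <<'E'
from h import *
plan([.3945,-.229,.225],-7.7)
E
```

```text
t: 37.37
tool_pos: [0.4581, 0.0823, 0.0695]
tool_rot: [1.306, 1.144, -1.306]
contact_force: [-3.8, 0.3, 6.1]
opening: 0.0537
t: 38.2
tool_pos: [0.4593, 0.0822, 0.2266]
tool_rot: [1.309, 1.139, -1.302]
contact_force: [-0.8, -0.6, -2.7]
opening: 0.0533
t 38.2 pos [0.4593 0.0822 0.2266] F [-0.8 -0.6 -2.7] open 0.0533 q [ 0.02 -0.34  1.98 -0.    1.5   0.15]
toolx [ 0.006  0.    -1.   ] tooly [ 0.991 -0.132  0.006]
cur yaw -7.61
shift m [ 0.0012 -0.023   0.317 ] rows 7.6224075081752085 rot deg [ 0.09 -0.05 -0.33]
```

```bash
python3 -m handwheel '[0.4,0,-0.001,0.01,0,0,0, 0.4,0,-0.002,0.03,0,0,0, 0.4,0,-0.004,0.06,0,0,0, 0.4,0,-0.006,0.095,0,0,0, 0.4,0,-0.009,0.13,0,0,0, 0.4,0,-0.012,0.165,0,0,0, 0.4,0,-0.015,0.2,0,0,0, 0.4,0,-0.018,0.235,0,0,0, 0.4,0,-0.02,0.265,0,0,0, 0.4,0,-0.022,0.29,0,0,0, 0.4,0,-0.0225,0.31,0,0,0, 0.4,0,-0.0225,0.316,0,0,0]'
python3 -m handwheel '[0.4,0,0,0,0,0,0, 0.4,0,0,0,0,0,0]'
python3 - <<'E'
from h import *
plan([.395,-.2278,.0735],-7.7)
im,d,P,o=snap('wrist','w24');
plan([.395,-.2278,.0735],-7.7)
E
```

```text
t: 39.2
tool_pos: [0.3914, -0.2302, 0.2207]
tool_rot: [1.308, 1.146, -1.312]
contact_force: [-0.5, 0.7, -2.1]
opening: 0.0537
t: 39.37
tool_pos: [0.3928, -0.2275, 0.2217]
tool_rot: [1.308, 1.146, -1.308]
contact_force: [0.6, -0.8, -2.1]
opening: 0.0532
t 39.37 pos [ 0.3928 -0.2275  0.2217] F [ 0.6 -0.8 -2.1] open 0.0532 q [-0.69 -0.37  2.    0.    1.51 -0.56]
toolx [-0.002  0.002 -1.   ] tooly [ 0.991 -0.133 -0.002]
cur yaw -7.65
shift m [0.1482 0.0025 0.0003] rows 3.554190878514203 rot deg [ 0.05 -0.12  0.14]
t 39.42 pos [ 0.3932 -0.2272  0.2221] F [-0.2 -0.6 -3.5] open 0.0534 q [-0.69 -0.37  2.    0.    1.51 -0.56]
toolx [-0.002  0.002 -1.   ] tooly [ 0.991 -0.132 -0.002]
cur yaw -7.59
shift m [0.1486 0.0022 0.0006] rows 3.5628872360064388 rot deg [ 0.11 -0.09  0.1 ]
```

View pics/w24.png

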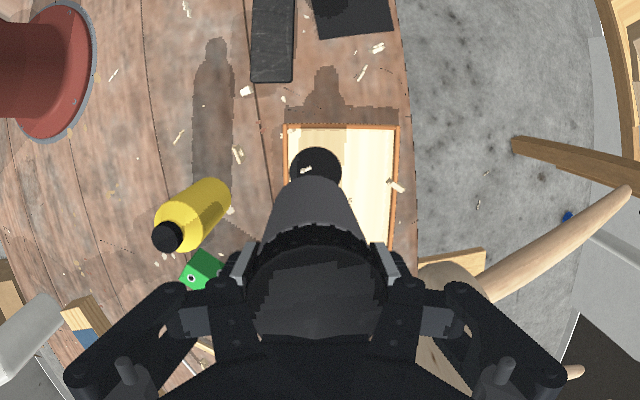

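```bash
python3 -m handwheel '[0.4,0.01,0.001,0,0,0,0, 0.4,0.03,0.001,0,0,0,0, 0.4,0.055,0.001,0,0,0,0, 0.4,0.08,0.001,0,0,0,0, 0.4,0.105,0.001,0,0,0,0, 0.4,0.125,0.001,0,0,0,0, 0.4,0.135,0.001,0,0,0,0, 0.4,0.141,0.001,0,0,0,0, 0.4,0.144,0.001,0,0,0,0, 0.4,0.144,0.001,0,0,0,0, 0.4,0.144,0.001,0,0,0,0]'
python3 - <<'E'
from h import *
plan([.395,-.2278,.0735],-7.7)
E
```

```text
t: 40.33
tool_pos: [0.3955, -0.2287, 0.0806]
tool_rot: [1.306, 1.141, -1.305]
contact_force: [-0.5, -0.5, -1.4]
opening: 0.0536
t 40.33 pos [ 0.3955 -0.2287  0.0806] F [-0.5 -0.5 -1.4] open 0.0536 q [-0.69 -0.22  2.13  0.    1.23 -0.56]
toolx [ 0.002 -0.001 -1.   ] tooly [ 0.991 -0.132  0.002]
cur yaw -7.59
shift m [ 0.0071 -0.0006 -0.0009] rows 0.17111679296591636 rot deg [ 0.11  0.07 -0.11]
```

```bash
python3 -m handwheel '[0.4,0.001,0,0,0,0,0, 0.4,0.002,0,-0.0005,0,0,0, 0.4,0.0035,0,-0.0005,0,0,0, 0.4,0.005,0,-0.0005,0,0,0, 0.4,0.005,0,-0.0005,0,0,0]';python3 -m handwheel '[0.4,0.001,0,0,0,0,0, 0.4,0.002,0,0,0,0,0, 0.4,0.002,0,0,0,0,0]'
```

```text
t: 40.75
tool_pos: [0.3945, -0.2277, 0.0741]
tool_rot: [1.306, 1.144, -1.307]
contact_force: [-0.1, 0.1, -2.3]
opening: 0.0533
t: 41.0
tool_pos: [0.3948, -0.2282, 0.0735]
tool_rot: [1.306, 1.144, -1.307]
contact_force: [-4.0, 1.6, 5.5]
opening: 0.0534
```

```bash
python3 -m handwheel '[0.7,0,0,0,0,0,0, 0.7,0,0,0,0,0,0, 1,0,0,0,0,0,0, 1,0,0,0,0,0,0, 1,0,0,0,0,0,0, 1,-0.01,0,0,0,0,0, 1,-0.04,0,0,0,0,0, 1,-0.08,0,0,0,0,0, 1,-0.12,0,0,0,0,0, 1,-0.16,0,0,0,0,0, 1,-0.17,0,0,0,0,0, 1,-0.17,0,0,0,0,0]'
python3 - <<'E'
from h import *
p,_,o=pose();print(p)
im,d,P,o=snap('wrist','w25');crop(im,240,60,420,300,2.4,'w25c')
P=P.reshape(-1,3);X,Y,Z=P.T
for s,m in [('jar',(Z>.115)&(Z<.13)&(Y>-.27)),('cap',(Z>.138)&(Z<.155)&(Y<-.27)),('can',(Z>.09)&(Z<.12)&(Y<-.27))]:
    m=m&(X>.33)&(X<.45)&(Y<-.18)&(Y>-.36); q=P[m]; print(s,m.sum(),np.median(q,0).round(4),q.min(0).round(3),q.max(0).round(3))
E
```

```text
t: 42.0
tool_pos: [0.3966, -0.2293, 0.2483]
tool_rot: [1.306, 1.133, -1.303]
contact_force: [-0.1, 0.6, 0.3]
opening: 0.0855
[ 0.39662499 -0.22925928  0.24831512]
jar 2756 [ 0.3926 -0.2248  0.1226] [ 0.365 -0.254  0.115] [ 0.42  -0.199  0.125]
cap 667 [ 0.3814 -0.3086  0.1455] [ 0.367 -0.324  0.138] [ 0.395 -0.296  0.148]
can 1027 [ 0.3855 -0.2912  0.1148] [ 0.355 -0.334  0.09 ] [ 0.408 -0.284  0.12 ]
```

View pics/w25.png

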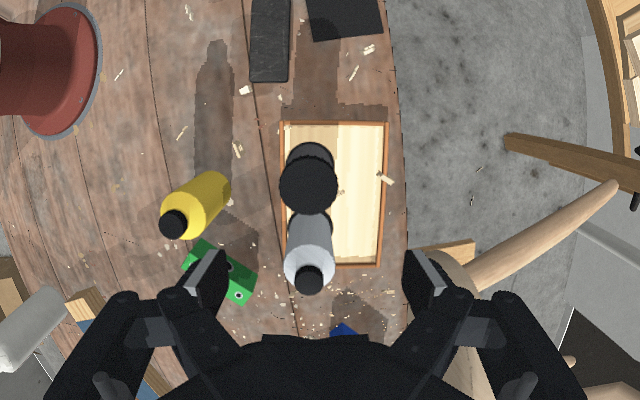

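View pics/w25c.png

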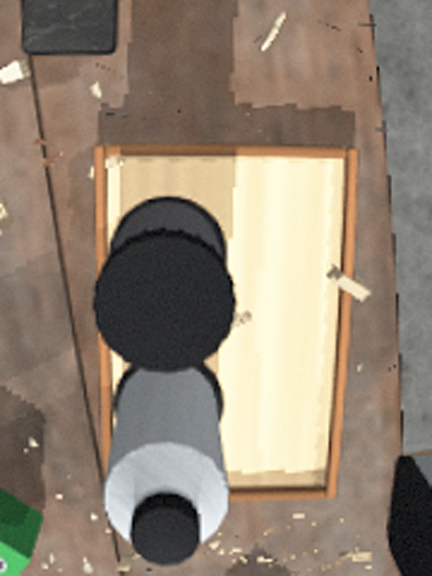

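```bash
python3 - <<'E'
from h import *
P=cloud('wrist',np.load('pics/w1.npy'),{'tool_pos':[.3996,-.2506,.2501],'tool_rot':[1.307,1.143,-1.308]}).reshape(-1,3);X,Y,Z=P.T
for s,m in [('jar',(Z>.115)&(Z<.13)&(Y>-.27)),('cap',(Z>.138)&(Z<.155)&(Y<-.27))]:
    m=m&(X>.33)&(X<.45)&(Y<-.18)&(Y>-.36); q=P[m]; print(s,m.sum(),np.median(q,0).round(4),q.min(0).round(3),q.max(0).round(3))
E
python3 -m handwheel '[1,0,-0.02,0.04,0,0,0, 1,0,-0.04,0.08,0,0,0, 1,0,-0.05,0.12,0,0,0, 1,0,-0.06,0.16,0,0,0, 1,0,-0.07,0.2,0,0,0, 1,0,-0.08,0.24,0,0,0, 1,0,-0.09,0.27,0,0,0, 1,0,-0.09,0.3,0,0,0, 1,0,-0.09,0.31,0,0,0, 1,0,-0.09,0.31,0,0,0]'
python3 - <<'E'
from h import *
im,d,P,o=snap('top','t26');crop(im,180,150,420,250,3.3,'t26c')
T0=cloud('top',np.load('pics/top0.npy')).reshape(-1,3)
for nm,Q in (('before',T0),('after',P.reshape(-1,3))):
    X,Y,Z=Q.T
    tr=(X>.33)&(X<.45)&(Y>-.36)&(Y<-.18)
    for s,m in [('jar',tr&(Z>.115)&(Z<.13)&(Y>-.265)),('cap',tr&(Z>.138)&(Z<.16)&(Y<-.27)),('brush',(X>.33)&(X<.40)&(Y>-.13)&(Y<0.0)&(Z>.028)&(Z<.045))]:
        print(nm,s,m.sum(),np.median(Q[m],0).round(4))
im,d,P,o=snap('side','s26');crop(im,250,120,430,270,4,'s26c')
E
```

```text
jar 2815 [ 0.3922 -0.2254  0.1225] [ 0.365 -0.254  0.115] [ 0.419 -0.199  0.125]
cap 706 [ 0.3814 -0.3091  0.1455] [ 0.368 -0.325  0.138] [ 0.395 -0.297  0.148]
t: 42.88
tool_pos: [0.2631, -0.5236, 0.2391]
tool_rot: [1.311, 1.147, -1.308]
contact_force: [-1.5, 0.5, -1.0]
opening: 0.0853
before jar 223 [ 0.3922 -0.2267  0.1221]
before cap 62 [ 0.3818 -0.3113  0.1451]
before brush 403 [ 0.368  -0.0676  0.0336]
after jar 229 [ 0.3926 -0.2263  0.1224]
after cap 63 [ 0.3817 -0.3107  0.1441]
after brush 401 [ 0.3684 -0.0664  0.0335]
```

View pics/t26c.png

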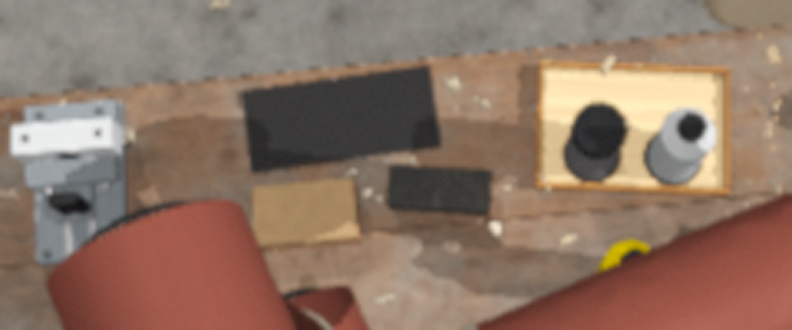

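View pics/s26c.png

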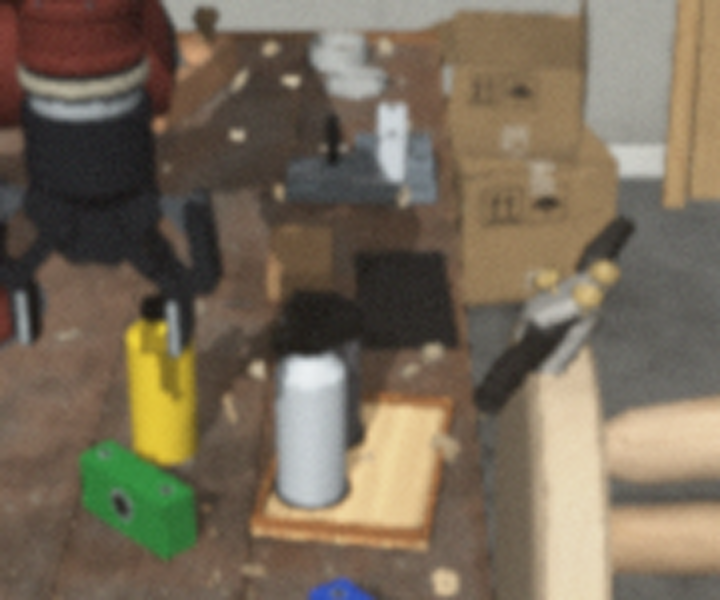

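Run:
```python
from h import *
o={'tool_pos':[.4145,.2205,.239],'tool_rot':[1.226,1.198,-1.226]}
c=lambda L:[(200+(a)/2.7,40+(b)/2.7) for a,b in L]
s=wpix(c([(349,58),(349,280)]),.046,o);b=wpix(c([(352,34),(435,35),(436,304),(354,303)]),.078,o);f=wpix(c([(464,96),(462,243)]),.046,o);h=wpix(c([(395,69),(395,265)]),.078,o)
print('slide face',s.round(4),'blk',b.mean(0).round(4),b.round(4),h.mean(0).round(4),'fixed holes',f.mean(0).round(4))
ctrl.finish_job()
```

```text
slide face [[0.4327 0.3449 0.046 ]
 [0.431  0.2553 0.046 ]] blk [0.4468 0.2993 0.078 ] [[0.4324 0.3488 0.078 ]
 [0.4622 0.3487 0.078 ]
 [0.4615 0.2495 0.078 ]
 [0.4313 0.2503 0.078 ]] [0.4469 0.2999 0.078 ] fixed holes [0.4776 0.2999 0.046 ]
the job is handed in; nothing more can be done
```

The job is done and handed in at about 43 s of the 144 s. I stood the canister and the jar on the mat, then set the bearing block on the parallels and slid it up to the fixed jaw. I pushed the sliding jaw home until it stopped moving at about 19 N, then put both containers back on their own pads.

- **Block in the vise:** it is centred on the jaws to within about 1 mm. The sliding jaw's face lines up with the block's face to within 1 mm, so there is no visible gap.
- **Containers:** both stand upright, each within about 1 mm of where it started, in both the wrist and top views.
- **Bystanders:** the brush measured about 1 mm from its start, which is within the camera noise. The cork block looked unmoved in the pictures, but I did not measure it again.

No check failed. The measured tool position and the camera-derived positions sometimes disagreed by 2–5 mm, mostly while the arm was moving. The final comparisons above use pictures taken from similar poses or from the fixed top camera.

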